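# Turn the slide holders face up and step them under the pointer

## Task

With the lifter, turn every slide holder on the stage's carrier plate over so that its coloured face is up and it lies flat on the plate, then stand the lifter back upright on the middle of its blue pad. Next, moving the carrier by its black post, bring the white spot of each holder present to rest for a good second straight under the tip of the fixed pointer, in the order red, blue, yellow, green, and at last pull the carrier fully home towards the robot and let go. Do not squeeze or push the holders with the gripper's fingers, and leave the other things on the bench where they are.

Things in the scene. Friction and masses are not known exactly. Their poses are not given: they have to be found in the camera images.
- holder_red: red slide holder, 60 (x) x 38 (y) x 16 (z) mm, 45 g, may be absent. Origin: its middle. Both long sides are rails 5 mm wide, full thickness; the 4 mm plate between leaves tunnels 28 wide, 6 high, open at the short ends, above and below. One face red with a 14 mm white spot at its centre, the other grey. z points out of the grey back: z up = face down (as at the start, a short end towards the robot within 0.35 rad)
- holder_blue: blue slide holder, 60 (x) x 38 (y) x 16 (z) mm, 45 g, may be absent. Origin: its middle. Both long sides are rails 5 mm wide, full thickness; the 4 mm plate between leaves tunnels 28 wide, 6 high, open at the short ends, above and below. One face blue with a 14 mm white spot at its centre, the other grey. z points out of the grey back: z up = face down (as at the start, a short end towards the robot within 0.35 rad)
- holder_yellow: yellow slide holder, 60 (x) x 38 (y) x 16 (z) mm, 45 g, may be absent. Origin: its middle. Both long sides are rails 5 mm wide, full thickness; the 4 mm plate between leaves tunnels 28 wide, 6 high, open at the short ends, above and below. One face yellow with a 14 mm white spot at its centre, the other grey. z points out of the grey back: z up = face down (as at the start, a short end towards the robot within 0.35 rad)
- holder_green: green slide holder, 60 (x) x 38 (y) x 16 (z) mm, 45 g, may be absent. Origin: its middle. Both long sides are rails 5 mm wide, full thickness; the 4 mm plate between leaves tunnels 28 wide, 6 high, open at the short ends, above and below. One face green with a 14 mm white spot at its centre, the other grey. z points out of the grey back: z up = face down (as at the start, a short end towards the robot within 0.35 rad)
- lifter: lifter, 90 g: steel blade with an upright orange grip. Origin: underside, below the grip's axis; x along the blade to its tip, z up the grip. Blade 18 mm wide, 2 thick, reaching 75 ahead of the origin; foot plate under the grip 44 wide, 4 thick, from 24 behind to 18 ahead. Grip 14 (x) by 20 (y) mm, from 4 to 64 mm above the underside
- lifter_tip (a point): middle of the blade's front end, on its upper face (75 mm ahead of the lifter's origin, 2 mm up)
- pad: the lifter's pad: a fixed blue slab 150 by 70 mm (x by y), 3 mm thick, on the bench; origin: centre of its underside. Lifter in its place: origin within 45 mm of the pad's centre, horizontally, standing upright on the pad, any way round
- stage: base of the x-y stage, fixed on the bench; its x axis points away from the robot (give or take its yaw) along the carrier's travel, y along the cross travel
- carrier (a joint): position of the carrier plate along the stage's x, m: 0 = fully home towards the robot, 0.155 = farthest away; slides stiffly (about 2 N) and stays where it is left
- cross (a joint): position of the carrier plate along the stage's y, m, from -0.14 to 0.14; slides stiffly (about 2 N), both ways free at any time
- carrier_top (a point): point on the carrier plate's flat rubber top, 50 mm above the bench. In the stage's axes the plate reaches 120 mm towards the robot from here, 140 mm away and 150 mm to each side; a lip 5 mm wide and high runs along the far side and both y ends, the near edge is open. The plate is 10 mm thick and overhangs the stage; it stands still under a push below 2 N, but a blade scraping on the rubber can drag it along
- post_top (a point): centre of the top of the black post on the carrier plate's near left corner: round, 20 mm across, 42 mm tall above the plate; grasp it from above and move it level to move the carrier in x and y
- pointer_tip (a point): lower tip of the fixed red pointer, 85 mm above the carrier plate's top; its 12 mm thick arm comes from a stand on the far side, 200 mm above the bench, with a block 20 mm square at its end above the tip
- beaker_a: a bystander: glass beaker, 68 mm across, 95 mm tall; origin at its underside
- watch_glass: a bystander: shallow glass dish, 80 mm across, 14 mm tall
- spatula: a bystander: steel spatula 160 mm long, lying on the bench
- vial: a bystander: small glass vial, 28 mm across, 50 mm tall
Mind the look-alikes: they are no part of the job. There is more than one size of the pad; the job needs the smallest.

How it is judged:
By the outcome, as a careful person would: the job done as asked, in the order asked, and still so for the second after the job is handed in, with the robot touching nothing.
Of holder_red, holder_blue, holder_yellow, holder_green only 3 to 4 are there at a start; the rules pass over those that are not, and their reading is None.
At some moment in a run one of holder_red, holder_blue, holder_yellow, holder_green, lifter may be knocked a few centimetres aside while the robot is not near it.
It also fails if it takes over 200 s, if anything falls off the work surface, if the arm or the gripper's body presses on something with over 40 N, if the wrist force passes 120 N, or if a joint passes its speed limit or range.

## Robot

A 6-joint arm with a two-finger parallel gripper is mounted at the origin on the work surface. World frame = base frame: x ahead of the robot, y to its left, z up, the work surface at z = 0. Lengths are in m, angles in rad, forces in N, time in s.
With the tool pointing down it reaches from about 0.3 to 0.775 m from the base axis. Payload 14.6 kg.
Tool frame: the origin (TCP) lies between the finger pads; the fingertips stand 14 mm ahead of it and the grasp point (between the pads) lies 5 mm behind it; z points along the fingers, y is the line along which they close (so a half turn about z gives the same grasp; the last joint's range is limited). The gripper opens to 94 mm and grips with 3 to 60 N. Pads are 16 mm wide; open, the fingers measure 119 mm over their backs; the gripper's body (75 mm by 177 mm) begins 78 mm behind the grasp point.
Start: joints at [-1.347, 0.3, 1.521, -0, 1.321, -0.067], TCP at [0.158, -0.527, 0.219] pointing down, gripper open.
Joint ranges: [-3.03, 3.03], [-0.79, 2.21], [0.23, 2.52], [-1.04, 4.18], [0, 3.07], [-2.55, 2.55]. Speed limits (rad/s): [2.22, 2.22, 2.57, 3.14, 3.14, 3.14].

## Interface

Orientations are given as [roll, pitch, yaw] about the fixed x, y, z axes, in that order (R = Rz(yaw) Ry(pitch) Rx(roll)).
In Python, from station import ctrl gives the robot as it stands. The module is installed in compiled form; this text tells all that it offers.
- The arm moves only by the tool move_arm, never from a script. Its argument "targets" is a list of rows, each a list of 7 numbers: the opening, from -1 (shut) to 1 (fully open), then the shift along the tool's x, y, z in units of 50 mm (1.0 is 50 mm), then the turn, a rotation vector about the tool's x, y, z in rad. A call has 1 to 12 rows; each row is the pose to reach, as a shift and turn from the pose commanded when the call began, along the tool's axes at that moment; what a row does not reach only later rows make up. A row lasts 1/10 s, in which the tool goes at most 50 mm and 8.59 degrees, less where a joint would pass 70% of its speed; a pose out of reach is approached as far as the arm can. A call with a gripper value outside its range is refused whole. The fingers move at their own pace and stop on an object; "grip_force" is the grip in N (left out, the last holds). Time passes only in rows, so rows that repeat a pose let the fingers close. It gives the time, the measured TCP pose, the force, the opening and the grip force at its end, in the units of the state.
- ctrl.get_obs(): the state, without advancing time (a new reading comes with each control period).
- ctrl.camera(name): name is "side" or "top" or "wrist"; returns (picture, depth): 384x512x3 uint8, red, green, blue; 384x512 float32, m along the optical axis (not along the pixel's ray), 0 where there is no reading.
- ctrl.camera_params(name): a dict with "intrinsics" (3x3 intrinsics, pixels), "rvec" (rotation vector, rad) and "tvec" (3), from world to camera coordinates, as OpenCV has them; the wrist camera has in their place "T_tool_cam" (4x4, takes a point from camera to tool coordinates, whose origin is the TCP and whose axes are the flange's). Camera axes: x right, y down, z forward; pixel columns grow to the right and rows downward; lengths in m; the calibration is good to about 2 mm. A picture is of the moment at which its call begins: read the wrist's pose just before it. camera_params takes no time and is no camera call.
- ctrl.hand_in(): hands the job in; it is judged then, once.
Trained networks look in the newest picture that a camera, given by its name, has taken for a name from the list of things; names that differ only in an ending like _2 or _b are one class to them, and where a whole thing is asked for, a point or a joint stands for the part that bears it (a point fixed in the world has none). Each returns a list of dicts, best first, with "score" (0 to 1); they miss things now and then, are a little off and sometimes report something else, mostly with a low value. They report only what shows in the picture. A call takes as long as a camera call. They do not tell look-alikes from the thing itself.
- ctrl.cut_out(camera, target): "region" (384x512 bool, what is visible of it) and "point" ([column, row] in pixels, amid what is visible of it).
- ctrl.tip_of(camera, target): "point" ([column, row] in pixels: a listed point, or the origin of a listed thing).
The state is a dict: "time_s": time; "qpos": joint angles; "joint_vel": joint speeds; "tau": joint torques, N m; "ee_pos": TCP position; "eef_rot": TCP orientation; "force": force on the tool from outside, world axes, zero at the start; "moment": the same for the moment, N m; "grip_width": finger opening in m; "grip_force": force on a finger pad.
Only numpy, scipy, OpenCV 4.12 (cv2) and the standard library are available. Lean on these libraries where they do the work, as an engineer would, in place of code of your own. Each camera call takes 0.05 s, during which the arm holds its last target. There are 200 camera calls.

## Working session

There is one attempt and no reset: what is moved stays moved. The work goes in short steps, Python scripts to look and compute and a tool call to move; the robot and the scene stay as the last step left them, time stands still between calls to the robot, and variables do not carry over. Pictures are saved under pics/ and viewed, at most 14 in all, crops included, and the job is handed in when it is done.

Besides the shell and the picture viewer there is one more tool, called after "Request:" as name(argument=value, ...) on one line, values as JSON. move_arm: Moves the arm, as the interface text tells. Its arguments: {"type":"object","properties":{"targets":{"type":"array"},"grip_force":{"type":"number"}},"required":["targets"]}

```bash
mkdir -p pics
cat > h.py <<'E'
import numpy as np, cv2
from scipy.spatial.transform import Rotation as R
from station import ctrl
def snap(cam,name=None):
    o=ctrl.get_obs(); im,d=ctrl.camera(cam)
    if name: cv2.imwrite(f'pics/{name}.png',im[:,:,::-1])
    return im,d,o
def toolpose(o):
    T=np.eye(4); r=np.array(o['eef_rot'],float)
    T[:3,:3]=R.from_euler('xyz',r).as_matrix() if r.size==3 else (R.from_quat(r).as_matrix() if r.size==4 else r.reshape(3,3))
    T[:3,3]=o['ee_pos']; return T
def camT(cam,o=None):
    p=ctrl.camera_params(cam); K=np.array(p['intrinsics'])
    if cam=='wrist': return K,toolpose(o)@np.array(p['T_tool_cam'])
    T=np.eye(4);T[:3,:3]=cv2.Rodrigues(np.array(p['rvec'],float))[0];T[:3,3]=np.ravel(p['tvec'])
    return K,np.linalg.inv(T)
def px2w(cam,uv,d=None,z=None,o=None):
    """pixel -> world, by depth or by plane height z"""
    K,T=camT(cam,o); r=np.linalg.inv(K)@np.array([uv[0],uv[1],1.])
    if d is not None: return (T@np.r_[r*d,1])[:3]
    w=T[:3,:3]@r; return T[:3,3]+w*(z-T[2,3])/w[2]
def w2px(cam,P,o=None):
    K,T=camT(cam,o); c=np.linalg.inv(T)@np.r_[P,1]; q=K@c[:3]; return q[:2]/q[2]
def cloud(cam,d,o=None):
    K,T=camT(cam,o); v,u=np.mgrid[:384,:512]
    r=np.stack([u,v,np.ones_like(u)],-1)@np.linalg.inv(K).T*d[...,None]
    return r@T[:3,:3].T+T[:3,3]
E
python3 - <<'E'
from h import *
for c in ('top','side'):
    im,d,o=snap(c,c+'0')
    print(c,camT(c)[1].round(3).tolist(),camT(c)[0][0,0])
    for t in ['holder_red','holder_blue','holder_yellow','holder_green','lifter','pad','carrier_top','stage']:
        for r in ctrl.cut_out(c,t)[:4]:
            m=r['region']&(d>0); C=cloud(c,d)[m]
            print(c,t,round(r['score'],2),np.round(r['point']),m.sum(),np.median(C,0).round(3) if m.any() else '')
    for t in ['lifter','lifter_tip','post_top','pointer_tip','carrier_top']:
        for r in ctrl.tip_of(c,t)[:3]:
            u,v=np.round(r['point']).astype(int); print(c,'TIP',t,round(r['score'],2),np.round(r['point'],1),px2w(c,r['point'],d=d[v,u]).round(3))
print(o['eef_rot'],o['ee_pos'],o['time_s'],ctrl.camera_params('wrist'))
E
```

```text
top [[-0.016, -0.995, 0.096, 0.321], [-1.0, 0.016, 0.001, -0.083], [-0.003, -0.096, -0.995, 1.498], [0.0, 0.0, 0.0, 1.0]] 448.90282350848474
top holder_red 0.65 [256. 155.] 224 [ 0.578 -0.077  0.061]
top holder_red 0.41 [162. 223.] 427 [0.362 0.244 0.008]
top holder_blue 0.64 [202. 163.] 225 [0.559 0.092 0.061]
top holder_blue 0.59 [223. 138.] 8017 [0.637 0.032 0.049]
top holder_yellow 0.75 [224. 154.] 225 [0.575 0.032 0.061]
top holder_yellow 0.71 [352. 195.] 252 [ 0.446 -0.396  0.007]
top holder_green 0.72 [240. 159.] 211 [ 0.567 -0.025  0.061]
top lifter 0.84 [358. 197.] 231 [ 0.447 -0.396  0.007]
top pad 0.76 [413. 198.] 1541 [ 0.429 -0.588  0.003]
top pad 0.74 [359. 184.] 719 [ 0.483 -0.404  0.003]
top pad 0.63 [319. 268.] 1631 [ 0.203 -0.27   0.004]
top carrier_top 0.8 [222. 140.] 6324 [0.634 0.034 0.05 ]
top stage 0.67 [221. 141.] 7914 [0.638 0.032 0.049]
top TIP lifter 0.67 [352.1 196.4] [ 0.441 -0.384  0.042]
top TIP lifter_tip 0.84 [353.1 175.9] [ 0.514 -0.398  0.002]
top TIP post_top 0.58 [184.2 175.3] [0.512 0.154 0.095]
top TIP pointer_tip 0.84 [232.  109.1] [0.735 0.004
[... 761 characters left out ...]
[0.853 0.153 0.   ]
side TIP carrier_top 0.71 [265.4 181.1] [ 0.199 -0.529  0.513]
[-3.14155481e+00 -9.54358361e-06  2.90808518e-01] [ 0.15769357 -0.52689917  0.21942325] 0.7 {'intrinsics': array([[298.55686787,   0.        , 255.43415934],
       [  0.        , 298.55686787, 189.33418035],
       [  0.        ,   0.        ,   1.        ]]), 'T_tool_cam': array([[-1.02479444e-03, -9.70310048e-01, -2.41862278e-01,
         7.05816582e-02],
       [ 9.99999447e-01, -9.36983907e-04, -4.78077740e-04,
        -2.76766997e-04],
       [ 2.37262573e-04, -2.41862634e-01,  9.70310471e-01,
        -1.63986216e-01],
       [ 0.00000000e+00,  0.00000000e+00,  0.00000000e+00,
         1.00000000e+00]])}
```

Run:
```python
import cv2,numpy as np
a=cv2.imread('pics/top0.png');b=cv2.imread('pics/side0.png')
c=cv2.resize(a[60:300,100:480],(800,505),interpolation=cv2.INTER_CUBIC);cv2.imwrite('pics/top0c.png',c)
```

```text
(no output)
```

View pics/top0c.png

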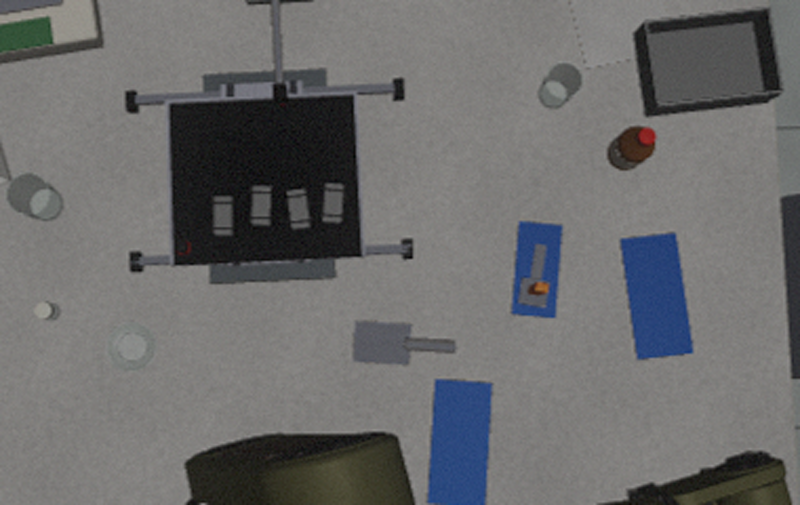

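View pics/side0.png

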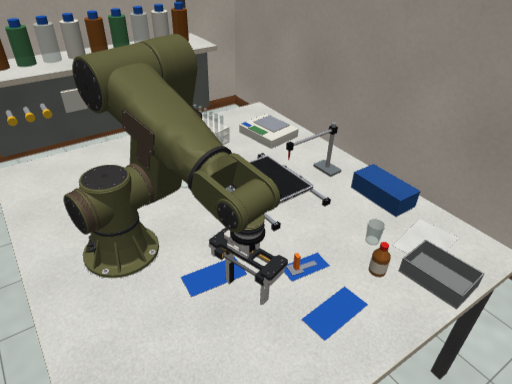

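The top view shows four holders, grey side up, at crop pixels (222,215), (261,205), (299,208) and (333,203).

Candidates for the lifter:
- the orange-gripped one on a blue pad at (538,285)
- the grey flat tool without a grip at (400,342), which is not the lifter

Candidates for the pad:
- (537,270), the smallest, with the lifter on it: this is my choice
- (656,295), larger
- (460,440), larger

Next I take a close look from above with the wrist camera.

```bash
cat >> h.py <<'E'
def plan(*targets):
    """rows (shift in 50 mm units, rotvec) from the current pose to [x,y,z,roll,pitch,yaw] targets"""
    T=toolpose(ctrl.get_obs())
    for t in targets:
        Rt=R.from_euler('xyz',t[3:]).as_matrix()
        print((T[:3,:3].T@(np.array(t[:3])-T[:3,3])/0.05).round(3).tolist(), R.from_matrix(T[:3,:3].T@Rt).as_rotvec().round(4).tolist())
E
python3 - <<'E'
from h import *
plan([.40,-.39,.22,np.pi,0,0])
E
```

```text
[5.428, -1.233, -0.012] [-0.0001, 0.0, 0.2908]
```

Request:
move_arm(targets=[[1,1,-0.25,0,0,0,0.08],[1,2,-0.5,0,0,0,0.15],[1,3,-0.7,0,0,0,0.2],[1,4,-0.95,0,0,0,0.25],[1,5,-1.15,0,0,0,0.29],[1,5.43,-1.23,0,0,0,0.291],[1,5.43,-1.23,0,0,0,0.291],[1,5.43,-1.23,0,0,0,0.291],[1,5.43,-1.23,0,0,0,0.291]])

```text
time_s: 2.3
ee_pos: [0.3994, -0.3907, 0.2195]
eef_rot: [3.142, 0.0, -0.001]
force: [-0.6, 0.3, -0.5]
grip_width: 0.0942
grip_force: 0.0
```

Run:
```python
from h import *
im,d,o=snap('wrist','w1'); print(o['ee_pos'],o['eef_rot'],o['force'])
C=cloud('wrist',d,o)
for t in ['lifter','pad']:
    for r in ctrl.cut_out('wrist',t)[:3]:
        m=r['region']&(d>0); P=C[m]
        print(t,round(r['score'],2),r['point'],m.sum(),np.percentile(P,[1,50,99],axis=0).round(4).tolist())
        if t=='pad':
            b=cv2.minAreaRect(P[:,:2].astype(np.float32)); print(b)
        else:
            for lo,hi in ((.055,.075),(.004,.012)):
                Q=P[(P[:,2]>lo)&(P[:,2]<hi)][:,:2].astype(np.float32)
                if len(Q)>10: print(lo,len(Q),Q.mean(0),cv2.minAreaRect(Q))
for t in ['lifter','lifter_tip']:
    for r in ctrl.tip_of('wrist',t)[:2]: print(t,r['score'],r['point'],px2w('wrist',r['point'],z=.005 if t!='lifter' else .003,o=o))
```

```text
[ 0.39941651 -0.39065247  0.21946303] [ 3.14156448e+00  1.31908144e-04 -1.01575271e-03] [-0.62086496  0.26165866 -0.52239209]
lifter 0.96 [269.0, 127.2] 1880 [[0.4178, -0.4184, 0.0024], [0.4516, -0.4013, 0.0054], [0.5138, -0.3744, 0.0666]]
0.055 256 [ 0.44199    -0.39670074] ((0.4416199326515198, -0.39667263627052307), (0.019904758781194687, 0.014003366231918335), 79.62554931640625)
0.004 1166 [ 0.45176134 -0.39810127] ((0.4664749503135681, -0.40120038390159607), (0.04361926019191742, 0.09884871542453766), 79.70846557617188)
pad 0.97 [182.3, 323.0] 4327 [[0.1092, -0.3718, -0.0015], [0.1718, -0.2836, 0.0028], [0.4213, -0.2227, 0.3171]]
((0.268962025642395, -0.2946137487888336), (0.09982181340456009, 0.3470045030117035), 77.667236328125)
pad 0.86 [260.6, 91.3] 4928 [[0.4019, -0.4418, -0.0001], [0.4957, -0.4075, 0.0018], [0.5496, -0.3652, 0.0036]]
((0.4753754138946533, -0.4027170240879059), (0.07061704993247986, 0.15004989504814148), 83.58069610595703)
pad 0.62 [411.6, 141.5] 10859 [[0.3374, -0.6384, 0.0006], [0.4388, -0.5898, 0.0027], [0.525, -0.5421, 0.0044]]
((0.43062910437583923, -0.5924755334854126), (0.1956331878900528, 0.09424827247858047), 5.61828088760376)
lifter_tip 0.61 [272.4, 79.2] [ 0.51125348 -0.41057247  0.005     ]
```

View pics/w1.png

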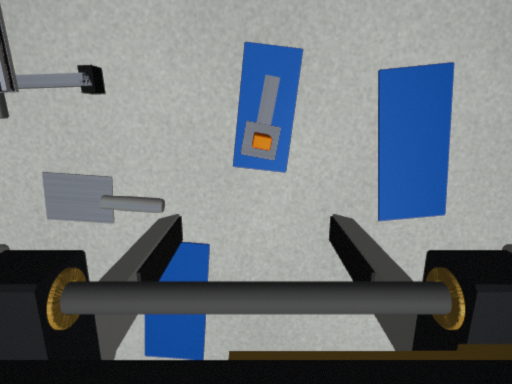

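The wrist view shows the lifter on the small pad: orange grip at (262,141), blade tip at (272,79). The pad measures 150x70 mm, so it is the right one. I'll grasp the grip with yaw -0.18.

Run:
```python
from h import *
plan([.4418,-.3967,.22,np.pi,0,-.18],[.4418,-.3967,.04,np.pi,0,-.18])
```

```text
[0.844, 0.122, -0.01] [0.0001, 0.0, 0.1788]
[0.844, 0.122, 3.59] [0.0001, 0.0, 0.1788]
```

Request:
move_arm(targets=[[1,0.4,0.06,0,0,0,0.09],[1,0.845,0.12,0,0,0,0.179],[1,0.845,0.12,0,0,0,0.179],[1,0.845,0.12,0.7,0,0,0.179],[1,0.845,0.12,1.4,0,0,0.179],[1,0.845,0.12,2.1,0,0,0.179],[1,0.845,0.12,2.8,0,0,0.179],[1,0.845,0.12,3.4,0,0,0.179],[1,0.845,0.12,3.59,0,0,0.179],[1,0.845,0.12,3.59,0,0,0.179],[1,0.845,0.12,3.59,0,0,0.179]])

```text
time_s: 3.65
ee_pos: [0.4427, -0.3968, 0.0415]
eef_rot: [3.141, -0.002, -0.179]
force: [0.3, 0.3, 0.2]
grip_width: 0.094
grip_force: 0.0
```

Request:
move_arm(targets=[[-0.2,0,0,0,0,0,0],[-0.5,0,0,0,0,0,0],[-0.8,0,0,0,0,0,0],[-0.8,0,0,0,0,0,0],[-0.8,0,0,0,0,0,0],[-0.8,0,0,0,0,0,0],[-0.8,0,0,0,0,0,0],[-0.8,0,0,0,0,0,0]], grip_force=30)

```text
time_s: 4.45
ee_pos: [0.4424, -0.3961, 0.0399]
eef_rot: [-3.142, 0.0, -0.179]
force: [-0.7, 0.9, 0.2]
grip_width: 0.0332
grip_force: 0.0
```

Request:
move_arm(targets=[[-0.9,0,0,0,0,0,0],[-0.9,0,0,0,0,0,0],[-0.9,0,0,0,0,0,0],[-0.9,0,0,0,0,0,0],[-0.9,0,0,0,0,0,0],[-0.9,0,0,0,0,0,0]], grip_force=30)

```text
time_s: 5.05
ee_pos: [0.4424, -0.3962, 0.04]
eef_rot: [3.142, -0.0, -0.179]
force: [-0.2, 0.0, 0.3]
grip_width: 0.0203
grip_force: 30.0
```

Run:
```python
from h import *
plan([.4424,-.3962,.30,np.pi,0,-.18],[.46,.02,.30,np.pi,0,0])
```

```text
[-0.0, 0.001, -5.201] [0.0, -0.0, 0.0008]
[-1.138, -8.253, -5.201] [0.0, -0.0, -0.1792]
```

Request:
move_arm(targets=[[-0.9,0,0,-0.3,0,0,0],[-0.9,0,0,-1,0,0,0],[-0.9,0,0,-1.8,0,0,0],[-0.9,0,0,-2.6,0,0,0],[-0.9,0,0,-3.4,0,0,0],[-0.9,0,0,-4.2,0,0,0],[-0.9,0,0,-4.9,0,0,0],[-0.9,0,0,-5.2,0,0,0]])

```text
time_s: 5.85
ee_pos: [0.4426, -0.3962, 0.3051]
eef_rot: [3.138, -0.005, -0.179]
force: [0.5, -0.3, -1.3]
grip_width: 0.0199
grip_force: 30.0
```

Request:
move_arm(targets=[[-0.9,-0.05,-0.4,0,0,0,-0.01],[-0.9,-0.15,-1.2,0,0,0,-0.02],[-0.9,-0.3,-2,0,0,0,-0.04],[-0.9,-0.4,-2.9,0,0,0,-0.06],[-0.9,-0.55,-3.8,0,0,0,-0.08],[-0.9,-0.65,-4.7,0,0,0,-0.1],[-0.9,-0.75,-5.6,0,0,0,-0.12],[-0.9,-0.9,-6.5,0,0,0,-0.14],[-0.9,-1,-7.3,0,0,0,-0.16],[-0.9,-1.1,-8,0,0,0,-0.175],[-0.9,-1.14,-8.25,0,0,0,-0.179],[-0.9,-1.14,-8.25,0,0,0,-0.179]])

```text
time_s: 7.05
ee_pos: [0.4597, 0.0208, 0.3007]
eef_rot: [-3.142, -0.001, 0.002]
force: [-0.1, -0.2, -0.8]
grip_width: 0.0197
grip_force: 30.0
```

Request:
move_arm(targets=[[-0.9,0,0,0,0,0,0],[-0.9,0,0,0,0,0,0],[-0.9,0,0,0,0,0,0]])

```text
time_s: 7.35
ee_pos: [0.4599, 0.0189, 0.3]
eef_rot: [3.141, 0.0, -0.002]
force: [0.1, -0.2, -1.1]
grip_width: 0.02
grip_force: 30.0
```

```bash
cat >> h.py <<'E'
def holders(C,m0=None,lo=.056,hi=.075):
    """rectangles of things lying on the carrier plate, from the depth cloud: centre, size, yaw of long axis"""
    m=(C[...,2]>lo)&(C[...,2]<hi)&(C[...,0]>.47)&(C[...,0]<.95)&(np.abs(C[...,1]-.03)<.32)
    n,l,s,_=cv2.connectedComponentsWithStats(m.astype(np.uint8)); out=[]
    for i in range(1,n):
        if s[i,4]<120: continue
        P=C[l==i]; b=cv2.minAreaRect(P[:,:2].astype(np.float32)); bx=cv2.boxPoints(b)
        e=[bx[1]-bx[0],bx[2]-bx[1]]; e=max(e,key=np.linalg.norm); a=np.arctan2(e[1],e[0]); a=(a+np.pi/2)%np.pi-np.pi/2
        out.append((np.r_[b[0],np.median(P[:,2])],sorted(b[1]),a,l==i))
    return out
E
python3 - <<'E'
from h import *
im,d,o=snap('wrist','w2'); print(o['ee_pos'],o['eef_rot'],o['force'],o['grip_width'])
C=cloud('wrist',d,o)
for c,s,a,m in holders(C): print(c.round(4),np.round(s,4),round(a,3),m.sum(),np.argwhere(m).mean(0).round()[::-1])
for t in ['post_top','pointer_tip','carrier_top','lifter_tip']:
    for r in ctrl.tip_of('wrist',t)[:2]:
        u,v=np.round(r['point']).astype(int); print(t,round(r['score'],2),np.round(r['point'],1),C[v,u].round(4))
r=ctrl.cut_out('wrist','carrier_top')[0]; m=r['region']&(d>0); m&=(abs(C[...,2]-.05)<.006); print(r['score'],np.median(C[m],0),cv2.minAreaRect(C[m][:,:2].astype(np.float32)))
im,d,o=snap('top','t2');C=cloud('top',d)
for c,s,a,m in holders(C): print('top',c.round(4),np.round(s,4),round(a,3),m.sum())
# pointer by two static cameras
uv={}
for cam in('top','side'):
    if cam=='side': snap('side')
    r=ctrl.tip_of(cam,'pointer_tip'); print(cam,[(x['score'],x['point']) for x in r[:2]])
    if r: uv[cam]=r[0]['point']
A=[];b=[]
for cam,p in uv.items(): print(cam,px2w(cam,p,z=.135))
E
```

```text
[0.45986249 0.01885183 0.29997592] [ 3.14148676e+00  8.43491812e-05 -1.94671385e-03] [ 0.12198459 -0.22542513 -1.12622515] 0.019953623859857102
[ 0.5775 -0.0807  0.0593] [0.0385 0.0601] -0.094 1566 [334.  76.]
[0.5755 0.03   0.0592] [0.0377 0.0601] -0.027 1506 [247.  78.]
[ 0.5692 -0.0271  0.0593] [0.0381 0.06  ] 0.118 1504 [292.  83.]
[0.5608 0.089  0.0593] [0.0382 0.0584] -0.004 1469 [201.  90.]
post_top 0.98 [149.  128.5] [0.5151 0.1495 0.0912]
post_top 0.51 [382. 223.] [ 0.3575 -0.188   0.0018]
pointer_tip 0.19 [334.1  75.9] [ 0.5784 -0.0817  0.0573]
carrier_top 0.84 [253.8  50.3] [0.6115 0.0208 0.0473]
carrier_top 0.61 [ 38.7 188.3] [0.4214 0.3549 0.0147]
lifter_tip 0.66 [258.2 109.3] [0.534  0.0176 0.2637]
0.74 [0.60557474 0.03951895 0.04883445] ((0.5814507007598877, 0.024166807532310486), (0.1831786185503006, 0.3010917603969574), 1.4500713348388672)
top [ 0.5772 -0.078   0.0614] [0.0382 0.0615] -0.088 205
top [ 0.5753 -0.0262  0.0614] [0.0358 0.063 ] 0.288 126
top [(0.43, [225.6, 145.9]), (0.3, [239.9, 161.5])]
side [(0.7, [287.6, 160.8])]
top [0.59600661 0.0194707  0.135     ]
side [ 0.69903378 -0.01810924  0.135     ]
```

View pics/w2.png

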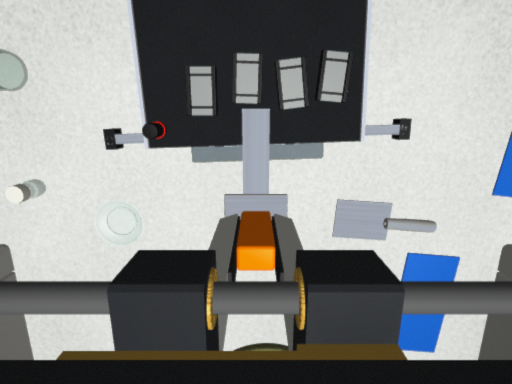

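The wrist view shows four grey-up holders at (334,76), (292,83), (247,78) and (201,90). The post is at (149,128) and the blade tip at (258,109), straight along tool x.

The plan for each holder is to put the blade tip 15 mm into the lower tunnel, then swing it along an arc about the holder's far edge so it topples over. I start with the rightmost.

```bash
cat >> h.py <<'E'
def pre(c,a,back=.1245,z=.0885):
    u=np.array([np.cos(a),np.sin(a)]); p=np.array(c[:2])-back*u
    plan([*p,.14,np.pi,0,a],[*p,z,np.pi,0,a])
E
python3 - <<'E'
from h import *
pre([.5775,-.0807],-.094)
for t in list(range(0,97,6)):
    q=np.radians(t+7.6); print(t,((45-45.4*np.cos(q))/50).round(2),((45.4*np.sin(q)-3.5)/50).round(2))
E
```

```text
[-0.126, 1.779, 3.199] [-0.0, 0.0, 0.0939]
[-0.126, 1.779, 4.229] [-0.0, 0.0, 0.0939]
0 -0.0 0.05
6 0.02 0.14
12 0.04 0.23
18 0.08 0.32
24 0.13 0.41
30 0.18 0.48
36 0.24 0.56
42 0.31 0.62
48 0.39 0.68
54 0.47 0.73
60 0.55 0.77
66 0.64 0.8
72 0.74 0.82
78 0.83 0.84
84 0.93 0.84
90 1.02 0.83
96 1.11 0.81
```

Request:
move_arm(targets=[[-0.9,-0.06,0.8,0.5,0,0,0.05],[-0.9,-0.126,1.5,1.3,0,0,0.094],[-0.9,-0.126,1.779,2.1,0,0,0.094],[-0.9,-0.126,1.779,2.8,0,0,0.094],[-0.9,-0.126,1.779,3.2,0,0,0.094],[-0.9,-0.126,1.779,3.7,0,0,0.094],[-0.9,-0.126,1.779,4.1,0,0,0.094],[-0.9,-0.126,1.779,4.229,0,0,0.094],[-0.9,-0.126,1.779,4.229,0,0,0.094],[-0.9,-0.126,1.779,4.229,0,0,0.094],[-0.9,-0.126,1.779,4.229,0,0,0.094]])

```text
time_s: 8.95
ee_pos: [0.454, -0.0691, 0.0894]
eef_rot: [3.141, -0.001, -0.094]
force: [0.5, -0.2, -1.5]
grip_width: 0.0201
grip_force: 30.0
```

Run:
```python
from h import *
im,d,o=snap('wrist','w3'); print(o['ee_pos'],o['eef_rot'],o['force'])
C=cloud('wrist',d,o)
for c,s,a,m in holders(C): print(c.round(4),np.round(s,4),round(a,3),m.sum(),np.argwhere(m).mean(0).round()[::-1])
for r in ctrl.tip_of('wrist','lifter_tip')[:2]:
    u,v=np.round(r['point']).astype(int); print(r['score'],r['point'],px2w('wrist',r['point'],z=.0535,o=o),C[v,u])
```

```text
[ 0.45398892 -0.06913875  0.08942325] [ 3.14134902e+00 -1.47973244e-03 -9.41109865e-02] [ 0.46494022 -0.24483893 -1.53957722]
[0.5733 0.0303 0.0593] [0.0398 0.0544] -0.038 6862 [71. 47.]
[ 0.5686 -0.0274  0.0592] [0.0382 0.0577] 0.117 6563 [167.  47.]
[ 0.5689 -0.0798  0.0591] [0.0381 0.0414] -0.091 4877 [256.  37.]
[0.5612 0.0777 0.0607] [0.019  0.0604] -0.029 1823 [10. 89.]
0.6 [257.1, 109.0] [ 0.52778357 -0.07662834  0.0535    ] [ 0.52777053 -0.076557    0.05447502]
```

View pics/w3.png

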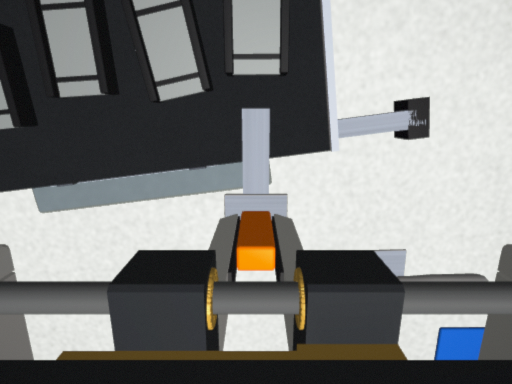

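The blade (columns 243–270, tip at row 109) is centred on the holder's tunnel (columns 232–281), so I insert 35 mm.

Request:
move_arm(targets=[[-0.9,0.15,0,0,0,0,0],[-0.9,0.35,0,0,0,0,0],[-0.9,0.55,0,0,0,0,0],[-0.9,0.7,0,0,0,0,0],[-0.9,0.7,0,0,0,0,0],[-0.9,0.7,0,0,0,0,0]])

```text
time_s: 9.65
ee_pos: [0.4883, -0.0723, 0.0882]
eef_rot: [-3.142, 0.001, -0.094]
force: [-0.1, -0.4, -1.3]
grip_width: 0.0199
grip_force: 30.0
```

Request:
move_arm(targets=[[-0.9,0,0,-0.06,0,0,0],[-0.9,0.03,0,-0.17,0,0,0],[-0.9,0.08,0,-0.32,0,0,0],[-0.9,0.13,0,-0.41,0,0,0],[-0.9,0.18,0,-0.48,0,0,0],[-0.9,0.24,0,-0.56,0,0,0],[-0.9,0.31,0,-0.62,0,0,0],[-0.9,0.39,0,-0.68,0,0,0],[-0.9,0.47,0,-0.73,0,0,0],[-0.9,0.47,0,-0.73,0,0,0],[-0.9,0.47,0,-0.73,0,0,0]])

```text
time_s: 10.75
ee_pos: [0.5117, -0.0745, 0.1248]
eef_rot: [-3.142, 0.0, -0.094]
force: [0.3, 1.0, -1.6]
grip_width: 0.0197
grip_force: 30.0
```

Run:
```python
from h import *
im,d,o=snap('wrist','w4'); print(o['ee_pos'],o['eef_rot'],o['force'])
im2,_,_=snap('side')
cv2.imwrite('pics/w4b.png',np.hstack([cv2.resize(im,(400,300)),cv2.resize(im2[120:240,200:360],(400,300))])[:,:,::-1])
```

```text
[ 0.51171324 -0.0745241   0.12482814] [-3.14156383e+00  3.13513528e-04 -9.41408387e-02] [ 0.25412224  1.03708083 -1.60352187]
```

View pics/w4b.png

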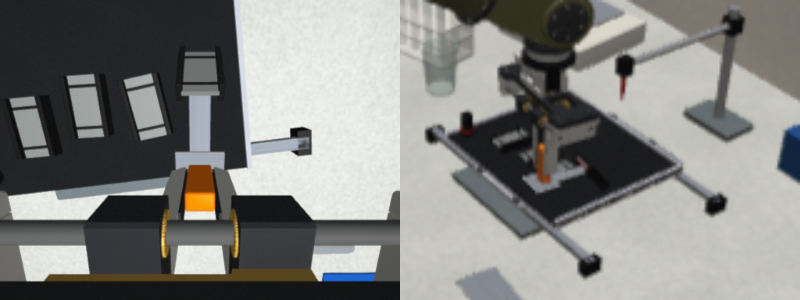

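The holder is tilted about 54° and rests on the blade tip (left half at (200,70), right half at (590,175)). I continue over the top.

Request:
move_arm(targets=[[-0.9,0.08,0,-0.04,0,0,0],[-0.9,0.17,0,-0.07,0,0,0],[-0.9,0.27,0,-0.09,0,0,0],[-0.9,0.36,0,-0.11,0,0,0],[-0.9,0.46,0,-0.11,0,0,0],[-0.9,0.55,0,-0.1,0,0,0],[-0.9,0.65,0,-0.1,0,0,0],[-0.9,0.75,0,-0.1,0,0,0],[-0.9,0.85,0,-0.1,0,0,0],[-0.9,0.95,0,-0.1,0,0,0],[-0.9,0.95,0,-0.1,0,0,0],[-0.9,0.95,0,-0.1,0,0,0]])

```text
time_s: 12.05
ee_pos: [0.559, -0.079, 0.1299]
eef_rot: [-3.142, 0.0, -0.094]
force: [-0.6, -0.3, -0.0]
grip_width: 0.0199
grip_force: 30.0
```

Request:
move_arm(targets=[[-0.9,0,0,-0.4,0,0,0],[-0.9,-0.5,0,-1,0,0,0],[-0.9,-1.2,0,-1.6,0,0,0],[-0.9,-1.8,0,-2.2,0,0,0],[-0.9,-2,0,-2.8,0,0,0],[-0.9,-2,0,-3.2,0,0,0],[-0.9,-2,0,-3.4,0,0,0],[-0.9,-2,0,-3.4,0,0,0],[-0.9,-2,0,-3.4,0,0,0]])

```text
time_s: 12.95
ee_pos: [0.4594, -0.0696, 0.2988]
eef_rot: [-3.141, 0.002, -0.094]
force: [0.3, -0.2, -1.2]
grip_width: 0.0197
grip_force: 30.0
```

```bash
cat > look.py <<'E'
from h import *
import sys
im,d,o=snap('wrist',sys.argv[1]); print(o['ee_pos'].round(4),np.round(o['eef_rot'],3),np.round(o['force'],1),o['time_s'])
C=cloud('wrist',d,o); hsv=cv2.cvtColor(im,cv2.COLOR_RGB2HSV)
for c,s,a,m in holders(C):
    m=cv2.dilate(m.astype(np.uint8),np.ones((3,3)))>0
    print(c.round(4),np.round(s,4),round(a,3),m.sum(),np.argwhere(m).mean(0).round()[::-1],'rgb',np.median(im[m],0),'sat',np.percentile(hsv[m][:,1],75),'zmax',np.percentile(C[m][:,2],98).round(4))
E
python3 look.py w5
```

```text
[ 0.4594 -0.0696  0.2988] [-3.141e+00  2.000e-03 -9.400e-02] [ 0.3 -0.2 -1.2] 12.95
[ 0.6435 -0.0866  0.0599] [0.038  0.0387] -0.093 1254 [256.  18.] rgb [232.  45.  37.] sat 217.0 zmax 0.0658
[0.5761 0.0299 0.0593] [0.0385 0.0601] -0.033 1744 [169.  85.] rgb [123.  126.  124.5] sat 10.0 zmax 0.0659
[ 0.5699 -0.0272  0.0593] [0.0379 0.0602] 0.118 1700 [215.  85.] rgb [152.  155.5 154. ] sat 8.0 zmax 0.0659
[0.5611 0.0892 0.0594] [0.0392 0.0599] 0.0 1735 [126. 102.] rgb [96. 99. 98.] sat 13.0 zmax 0.0659
[0.5129 0.1453 0.0645] [0.0125 0.0216] 0.177 200 [ 92. 144.] rgb [47. 17. 16.] sat 212.25 zmax 0.0786
```

Red is flipped and lies flat. Next is the second from the right.

```bash
python3 -c "
from h import *
pre([.5697,-.0272],.118)"
```

```text
[-0.308, -0.526, 3.172] [-0.0006, 0.0022, -0.2122]
[-0.306, -0.525, 4.202] [-0.0006, 0.0022, -0.2122]
```

Request:
move_arm(targets=[[-0.9,-0.15,-0.25,0.6,0,0,-0.1],[-0.9,-0.308,-0.526,1.4,0,0,-0.2122],[-0.9,-0.308,-0.526,2.2,0,0,-0.2122],[-0.9,-0.308,-0.526,2.9,0,0,-0.2122],[-0.9,-0.308,-0.526,3.5,0,0,-0.2122],[-0.9,-0.308,-0.526,4,0,0,-0.2122],[-0.9,-0.308,-0.526,4.2,0,0,-0.2122],[-0.9,-0.308,-0.526,4.23,0,0,-0.2122],[-0.9,-0.308,-0.526,4.23,0,0,-0.2122],[-0.9,-0.308,-0.526,4.23,0,0,-0.2122],[-0.9,-0.308,-0.526,4.23,0,0,-0.2122],[-0.9,-0.308,-0.526,4.23,0,0,-0.2122]])

```text
time_s: 14.2
ee_pos: [0.4469, -0.042, 0.0891]
eef_rot: [3.141, -0.001, 0.118]
force: [0.6, -0.2, -0.5]
grip_width: 0.02
grip_force: 30.0
```

```bash
python3 look.py w6
python3 - <<'E'
import cv2
a=cv2.imread('pics/w6.png');cv2.imwrite('pics/w6c.png',a[:220])
E
```

```text
[ 0.4469 -0.042   0.0891] [ 3.141e+00 -1.000e-03  1.180e-01] [ 0.6 -0.2 -0.5] 14.2
[0.5512 0.089  0.0594] [0.0393 0.0399] 1.568 5172 [56. 33.] rgb [89.  92.  91.5] sat 16.0 zmax 0.0657
[0.5621 0.0306 0.0593] [0.0316 0.0387] 1.55 3877 [156.  26.] rgb [150. 154. 152.] sat 12.0 zmax 0.0656
[ 0.561  -0.0282  0.0591] [0.0382 0.0417] 0.119 5196 [256.  38.] rgb [165. 170. 168.] sat 8.0 zmax 0.0657
```

View pics/w6c.png

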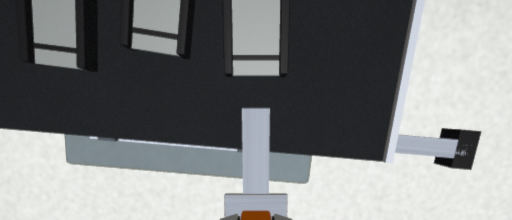

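The blade (columns 243–270) is again centred on the tunnel (columns 232–281). I repeat the same motion.

Request:
move_arm(targets=[[-0.9,0.15,0,0,0,0,0],[-0.9,0.35,0,0,0,0,0],[-0.9,0.55,0,0,0,0,0],[-0.9,0.7,0,0,0,0,0],[-0.9,0.7,0,0,0,0,0],[-0.9,0.7,0,0,0,0,0]])

```text
time_s: 14.85
ee_pos: [0.4813, -0.0378, 0.0882]
eef_rot: [-3.141, 0.001, 0.118]
force: [0.1, 0.4, -0.1]
grip_width: 0.0197
grip_force: 30.0
```

Request:
move_arm(targets=[[-0.9,0,0,-0.06,0,0,0],[-0.9,0.03,0,-0.17,0,0,0],[-0.9,0.08,0,-0.32,0,0,0],[-0.9,0.13,0,-0.41,0,0,0],[-0.9,0.18,0,-0.48,0,0,0],[-0.9,0.24,0,-0.56,0,0,0],[-0.9,0.31,0,-0.62,0,0,0],[-0.9,0.39,0,-0.68,0,0,0],[-0.9,0.47,0,-0.73,0,0,0],[-0.9,0.47,0,-0.73,0,0,0],[-0.9,0.47,0,-0.73,0,0,0]])

```text
time_s: 15.95
ee_pos: [0.5047, -0.0351, 0.1248]
eef_rot: [-3.142, 0.0, 0.118]
force: [-0.0, -0.5, -0.3]
grip_width: 0.0198
grip_force: 30.0
```

Request:
move_arm(targets=[[-0.9,0.08,0,-0.04,0,0,0],[-0.9,0.17,0,-0.07,0,0,0],[-0.9,0.27,0,-0.09,0,0,0],[-0.9,0.36,0,-0.11,0,0,0],[-0.9,0.46,0,-0.11,0,0,0],[-0.9,0.55,0,-0.1,0,0,0],[-0.9,0.65,0,-0.1,0,0,0],[-0.9,0.75,0,-0.1,0,0,0],[-0.9,0.85,0,-0.1,0,0,0],[-0.9,0.95,0,-0.1,0,0,0],[-0.9,0.95,0,-0.1,0,0,0],[-0.9,0.95,0,-0.1,0,0,0]])

```text
time_s: 17.15
ee_pos: [0.5519, -0.0294, 0.1299]
eef_rot: [-3.141, 0.0, 0.118]
force: [-0.4, 0.2, -0.9]
grip_width: 0.0199
grip_force: 30.0
```

Request:
move_arm(targets=[[-0.9,0,0,-0.4,0,0,0],[-0.9,-0.5,0,-1,0,0,0],[-0.9,-1.2,0,-1.6,0,0,0],[-0.9,-1.8,0,-2.2,0,0,0],[-0.9,-2,0,-2.8,0,0,0],[-0.9,-2,0,-3.2,0,0,0],[-0.9,-2,0,-3.4,0,0,0],[-0.9,-2,0,-3.4,0,0,0],[-0.9,-2,0,-3.4,0,0,0]])

```text
time_s: 18.05
ee_pos: [0.4525, -0.0412, 0.2988]
eef_rot: [-3.141, 0.002, 0.118]
force: [0.8, -0.5, -0.6]
grip_width: 0.0196
grip_force: 30.0
```

```bash
python3 look.py w7
```

```text
[ 0.4525 -0.0412  0.2988] [-3.141e+00  2.000e-03  1.180e-01] [ 0.8 -0.5 -0.6] 18.05
[ 0.6357 -0.0191  0.0599] [0.0373 0.0401] 0.132 1273 [256.  18.] rgb [ 60. 182.  93.] sat 171.0 zmax 0.066
[ 0.6451 -0.0867  0.0599] [0.0381 0.0414] -0.086 1300 [312.  18.] rgb [227.  42.  34.] sat 219.0 zmax 0.066
[0.5764 0.0301 0.0592] [0.0383 0.06  ] -0.035 1790 [211.  64.] rgb [143. 146. 145.] sat 8.0 zmax 0.066
[0.5615 0.0889 0.0594] [0.0383 0.0602] -0.001 1802 [164.  71.] rgb [118. 122. 121.] sat 10.0 zmax 0.0658
```

Green is next to the third holder's landing spot, with only about a 3 mm gap. So I first slide the third holder about 8 mm left, with the blade deep inside its tunnel.

```bash
python3 -c "
from h import *
pre([.5762,.0300],-.033)"
```

```text
[0.171, -1.495, 3.172] [-0.0005, 0.0022, 0.1511]
[0.174, -1.494, 4.202] [-0.0005, 0.0022, 0.1511]
```

Request:
move_arm(targets=[[-0.9,0.08,-0.7,0.6,0,0,0.08],[-0.9,0.172,-1.495,1.4,0,0,0.1511],[-0.9,0.172,-1.495,2.2,0,0,0.1511],[-0.9,0.172,-1.495,2.9,0,0,0.1511],[-0.9,0.172,-1.495,3.5,0,0,0.1511],[-0.9,0.172,-1.495,4,0,0,0.1511],[-0.9,0.172,-1.495,4.2,0,0,0.1511],[-0.9,0.172,-1.495,4.23,0,0,0.1511],[-0.9,0.172,-1.495,4.23,0,0,0.1511],[-0.9,0.172,-1.495,4.23,0,0,0.1511],[-0.9,0.172,-1.495,4.23,0,0,0.1511]])

```text
time_s: 19.2
ee_pos: [0.4528, 0.034, 0.0893]
eef_rot: [-3.142, -0.002, -0.033]
force: [-1.1, 0.4, -1.5]
grip_width: 0.0197
grip_force: 30.0
```

```bash
python3 look.py w8
```

```text
[0.4528 0.034  0.0893] [-3.142e+00 -2.000e-03 -3.300e-02] [-1.1  0.4 -1.5] 19.2
[0.5612 0.0892 0.0593] [0.0387 0.0589] -0.001 7381 [157.  52.] rgb [156. 160. 159.] sat 11.0 zmax 0.0658
[0.5675 0.0305 0.0592] [0.0382 0.0418] -0.034 5211 [256.  38.] rgb [166. 171. 169.] sat 8.0 zmax 0.0658
[0.5133 0.146  0.0651] [0.0144 0.0217] 0.06 781 [ 77. 137.] rgb [30. 16. 16.] sat 222.0 zmax 0.0769
```

Holder centred at column 256, so it is aligned. I insert deep, shift left, then back out partly.

Request:
move_arm(targets=[[-0.9,0.2,0,0,0,0,0],[-0.9,0.5,0,0,0,0,0],[-0.9,0.8,0,0,0,0,0],[-0.9,1.1,0,0,0,0,0],[-0.9,1.3,0,0,0,0,0],[-0.9,1.3,0,0,0,0,0],[-0.9,1.3,-0.08,0,0,0,0],[-0.9,1.3,-0.14,0,0,0,0],[-0.9,1.3,-0.2,0,0,0,0],[-0.9,1.3,-0.26,0,0,0,0],[-0.9,1.3,-0.26,0,0,0,0],[-0.9,1.3,-0.26,0,0,0,0]])

```text
time_s: 20.45
ee_pos: [0.5177, 0.0449, 0.0885]
eef_rot: [-3.142, -0.0, -0.033]
force: [0.4, -0.4, -0.2]
grip_width: 0.0198
grip_force: 30.0
```

Request:
move_arm(targets=[[-0.9,0,0.1,0,0,0,0],[-0.9,-0.3,0.1,0,0,0,0],[-0.9,-0.7,0.1,0,0,0,0],[-0.9,-1,0.1,0,0,0,0],[-0.9,-1.3,0.1,0,0,0,0],[-0.9,-1.3,0.1,0,0,0,0],[-0.9,-1.3,0.1,0,0,0,0]])

```text
time_s: 21.15
ee_pos: [0.4532, 0.0417, 0.0888]
eef_rot: [-3.142, -0.001, -0.033]
force: [0.6, 0.0, -0.9]
grip_width: 0.0199
grip_force: 30.0
```

```bash
python3 look.py w9
```

```text
[0.4532 0.0417 0.0888] [-3.142e+00 -1.000e-03 -3.300e-02] [ 0.6  0.  -0.9] 21.15
[0.5611 0.0892 0.0592] [0.0386 0.059 ] -0.008 7350 [170.  52.] rgb [158. 162. 160.] sat 10.0 zmax 0.0658
[0.568  0.0393 0.0591] [0.0381 0.0417] -0.032 5207 [254.  38.] rgb [166. 171. 169.] sat 8.0 zmax 0.0657
[0.5135 0.1456 0.0651] [0.0139 0.0217] 0.111 743 [ 89. 137.] rgb [34. 16. 16.] sat 222.0 zmax 0.0772
```

The holder moved 8.8 mm left and its yaw held. Now I flip it.

Request:
move_arm(targets=[[-0.9,0.15,-0.02,0,0,0,0],[-0.9,0.35,-0.02,0,0,0,0],[-0.9,0.55,-0.02,0,0,0,0],[-0.9,0.7,-0.02,0,0,0,0],[-0.9,0.7,-0.02,0,0,0,0],[-0.9,0.7,-0.02,0,0,0,0]])

```text
time_s: 21.8
ee_pos: [0.4876, 0.0418, 0.0882]
eef_rot: [3.142, 0.001, -0.033]
force: [-0.5, 0.1, -0.7]
grip_width: 0.0199
grip_force: 30.0
```

Request:
move_arm(targets=[[-0.9,0,0,-0.06,0,0,0],[-0.9,0.03,0,-0.17,0,0,0],[-0.9,0.08,0,-0.32,0,0,0],[-0.9,0.13,0,-0.41,0,0,0],[-0.9,0.18,0,-0.48,0,0,0],[-0.9,0.24,0,-0.56,0,0,0],[-0.9,0.31,0,-0.62,0,0,0],[-0.9,0.39,0,-0.68,0,0,0],[-0.9,0.47,0,-0.73,0,0,0],[-0.9,0.47,0,-0.73,0,0,0],[-0.9,0.47,0,-0.73,0,0,0]])

```text
time_s: 22.9
ee_pos: [0.5111, 0.041, 0.1248]
eef_rot: [3.142, 0.0, -0.033]
force: [0.2, -0.9, -1.7]
grip_width: 0.02
grip_force: 30.0
```

Request:
move_arm(targets=[[-0.9,0.08,0,-0.04,0,0,0],[-0.9,0.17,0,-0.07,0,0,0],[-0.9,0.27,0,-0.09,0,0,0],[-0.9,0.36,0,-0.11,0,0,0],[-0.9,0.46,0,-0.11,0,0,0],[-0.9,0.55,0,-0.1,0,0,0],[-0.9,0.65,0,-0.1,0,0,0],[-0.9,0.75,0,-0.1,0,0,0],[-0.9,0.85,0,-0.1,0,0,0],[-0.9,0.95,0,-0.1,0,0,0],[-0.9,0.95,0,-0.1,0,0,0],[-0.9,0.95,0,-0.1,0,0,0]])

```text
time_s: 24.1
ee_pos: [0.5585, 0.0394, 0.1299]
eef_rot: [3.142, 0.0, -0.033]
force: [-0.6, -0.3, -0.1]
grip_width: 0.0199
grip_force: 30.0
```

Request:
move_arm(targets=[[-0.9,0,0,-0.4,0,0,0],[-0.9,-0.5,0,-1,0,0,0],[-0.9,-1.2,0,-1.6,0,0,0],[-0.9,-1.8,0,-2.2,0,0,0],[-0.9,-2,0,-2.8,0,0,0],[-0.9,-2,0,-3.2,0,0,0],[-0.9,-2,0,-3.4,0,0,0],[-0.9,-2,0,-3.4,0,0,0],[-0.9,-2,0,-3.4,0,0,0]])

```text
time_s: 25.0
ee_pos: [0.4585, 0.0428, 0.2988]
eef_rot: [3.142, 0.002, -0.033]
force: [0.2, -0.7, -1.6]
grip_width: 0.0196
grip_force: 30.0
```

```bash
python3 look.py w10; python3 -c "
from h import *
pre([.5612,.0891],-.003)"
```

```text
[0.4585 0.0428 0.2988] [ 3.142e+00  2.000e-03 -3.300e-02] [ 0.2 -0.7 -1.6] 25.0
[0.6429 0.037  0.0599] [0.0375 0.0399] -0.022 1277 [256.  18.] rgb [237. 228.  27.] sat 242.0 zmax 0.066
[ 0.6392 -0.0189  0.06  ] [0.0383 0.0464] 0.118 1463 [301.  20.] rgb [ 62. 189.  96.] sat 169.0 zmax 0.0658
[ 0.6419 -0.086   0.06  ] [0.0344 0.0387] 1.494 1159 [357.  16.] rgb [230.  40.  33.] sat 222.0 zmax 0.0658
[0.593  0.348  0.0663] [0.004 0.028] 0.002 317 [ 7. 71.] rgb [174. 189. 181.] sat 20.0 zmax 0.077
[0.5617 0.0893 0.0593] [0.0383 0.0602] -0.001 1672 [217.  89.] rgb [156. 159. 158.] sat 8.0 zmax 0.0658
[-0.459, -0.92, 3.173] [0.0, 0.0022, -0.0302]
[-0.456, -0.92, 4.203] [0.0, 0.0022, -0.0302]
```

Yellow is done. The last one is next.

Request:
move_arm(targets=[[-0.9,-0.2,-0.4,0.6,0,0,-0.02],[-0.9,-0.45,-0.92,1.4,0,0,-0.0302],[-0.9,-0.455,-0.92,2.2,0,0,-0.0302],[-0.9,-0.455,-0.92,2.9,0,0,-0.0302],[-0.9,-0.455,-0.92,3.5,0,0,-0.0302],[-0.9,-0.455,-0.92,4,0,0,-0.0302],[-0.9,-0.455,-0.92,4.2,0,0,-0.0302],[-0.9,-0.455,-0.92,4.23,0,0,-0.0302],[-0.9,-0.455,-0.92,4.23,0,0,-0.0302],[-0.9,-0.455,-0.92,4.23,0,0,-0.0302],[-0.9,-0.455,-0.92,4.23,0,0,-0.0302]])

```text
time_s: 26.15
ee_pos: [0.4378, 0.0896, 0.0894]
eef_rot: [-3.141, -0.002, -0.003]
force: [-0.6, -0.7, -0.8]
grip_width: 0.0197
grip_force: 30.0
```

```bash
python3 look.py w11
```

```text
[0.4378 0.0896 0.0894] [-3.141e+00 -2.000e-03 -3.000e-03] [-0.6 -0.7 -0.8] 26.15
[0.5527 0.0892 0.0592] [0.0381 0.0418] -0.0 5243 [256.  38.] rgb [165. 170. 168.] sat 8.0 zmax 0.0657
[0.5129 0.1457 0.0639] [0.0134 0.0216] -0.051 499 [168. 108.] rgb [72. 22. 20.] sat 217.5 zmax 0.0807
```

Request:
move_arm(targets=[[-0.9,0.15,0,0,0,0,0],[-0.9,0.35,0,0,0,0,0],[-0.9,0.55,0,0,0,0,0],[-0.9,0.7,0,0,0,0,0],[-0.9,0.7,0,0,0,0,0],[-0.9,0.7,0,0,0,0,0]])

```text
time_s: 26.8
ee_pos: [0.4723, 0.0894, 0.0882]
eef_rot: [3.142, 0.001, -0.003]
force: [1.2, -0.7, -0.5]
grip_width: 0.0196
grip_force: 30.0
```

Request:
move_arm(targets=[[-0.9,0,0,-0.06,0,0,0],[-0.9,0.03,0,-0.17,0,0,0],[-0.9,0.08,0,-0.32,0,0,0],[-0.9,0.13,0,-0.41,0,0,0],[-0.9,0.18,0,-0.48,0,0,0],[-0.9,0.24,0,-0.56,0,0,0],[-0.9,0.31,0,-0.62,0,0,0],[-0.9,0.39,0,-0.68,0,0,0],[-0.9,0.47,0,-0.73,0,0,0],[-0.9,0.47,0,-0.73,0,0,0],[-0.9,0.47,0,-0.73,0,0,0]])

```text
time_s: 27.9
ee_pos: [0.4959, 0.0893, 0.1249]
eef_rot: [3.142, 0.0, -0.003]
force: [-0.6, 0.9, -0.5]
grip_width: 0.0203
grip_force: 30.0
```

Request:
move_arm(targets=[[-0.9,0.08,0,-0.04,0,0,0],[-0.9,0.17,0,-0.07,0,0,0],[-0.9,0.27,0,-0.09,0,0,0],[-0.9,0.36,0,-0.11,0,0,0],[-0.9,0.46,0,-0.11,0,0,0],[-0.9,0.55,0,-0.1,0,0,0],[-0.9,0.65,0,-0.1,0,0,0],[-0.9,0.75,0,-0.1,0,0,0],[-0.9,0.85,0,-0.1,0,0,0],[-0.9,0.95,0,-0.1,0,0,0],[-0.9,0.95,0,-0.1,0,0,0],[-0.9,0.95,0,-0.1,0,0,0]])

```text
time_s: 29.1
ee_pos: [0.5434, 0.0892, 0.1299]
eef_rot: [3.142, 0.0, -0.003]
force: [-0.3, -0.7, -0.9]
grip_width: 0.0199
grip_force: 30.0
```

Request:
move_arm(targets=[[-0.9,0,0,-0.4,0,0,0],[-0.9,-0.5,0,-1,0,0,0],[-0.9,-1.2,0,-1.6,0,0,0],[-0.9,-1.8,0,-2.2,0,0,0],[-0.9,-2,0,-2.8,0,0,0],[-0.9,-2,0,-3.2,0,0,0],[-0.9,-2,0,-3.4,0,0,0],[-0.9,-2,0,-3.4,0,0,0],[-0.9,-2,0,-3.4,0,0,0]])

```text
time_s: 30.0
ee_pos: [0.4433, 0.0894, 0.2988]
eef_rot: [3.141, 0.002, -0.003]
force: [-0.1, -0.0, -1.4]
grip_width: 0.0199
grip_force: 30.0
```

```bash
python3 look.py w12; python3 -c "
from h import *
plan([.4660,-.402,.30,np.pi,0,-.18],[.4660,-.402,.04,np.pi,0,-.18])"
```

```text
[0.4433 0.0894 0.2988] [ 3.141e+00  2.000e-03 -3.000e-03] [-0.1 -0.  -1.4] 30.0
[0.6279 0.0891 0.0598] [0.0378 0.0399] -0.008 1287 [256.  18.] rgb [ 41. 110. 212.] sat 206.0 zmax 0.0661
[0.6354 0.0371 0.0598] [0.0246 0.038 ] 1.534 825 [299.  11.] rgb [236. 219.  14.] sat 251.0 zmax 0.0656
[ 0.633  -0.0195  0.0599] [0.0343 0.0383] -1.463 1070 [345.  14.] rgb [ 55. 175.  88.] sat 175.0 zmax 0.0656
[ 0.6365 -0.0855  0.0599] [0.0235 0.0386] 1.48 816 [401.  11.] rgb [187.  33.  25.] sat 229.0 zmax 0.0657
[0.5932 0.3479 0.0671] [0.004  0.0273] -0.007 293 [44. 49.] rgb [172. 185. 178.] sat 19.0 zmax 0.0783
[0.484, 9.827, -0.026] [0.0005, 0.0021, 0.177]
[0.495, 9.825, 5.174] [0.0005, 0.0021, 0.177]
```

All four are flipped. Now I return the lifter to the middle of the pad.

```bash
python3 -c "
from h import *
plan([.4750,-.4025,.30,np.pi,0,-.112])"
```

```text
[0.664, 9.836, -0.026] [0.0004, 0.0021, 0.109]
```

Request:
move_arm(targets=[[-0.9,0,0.4,0,0,0,0],[-0.9,0.05,1.2,0,0,0,0.01],[-0.9,0.1,2.1,0,0,0,0.02],[-0.9,0.2,3,0,0,0,0.03],[-0.9,0.25,3.9,0,0,0,0.04],[-0.9,0.35,4.8,0,0,0,0.05],[-0.9,0.4,5.7,0,0,0,0.06],[-0.9,0.45,6.6,0,0,0,0.07],[-0.9,0.5,7.5,0,0,0,0.08],[-0.9,0.58,8.4,0,0,0,0.095],[-0.9,0.62,9.2,0,0,0,0.105],[-0.9,0.664,9.83,0,0,0,0.109]])

```text
time_s: 31.25
ee_pos: [0.4747, -0.4044, 0.2978]
eef_rot: [-3.14, 0.002, -0.113]
force: [-0.5, 1.9, -0.7]
grip_width: 0.0197
grip_force: 30.0
```

Request:
move_arm(targets=[[-0.9,0,0,0,0,0,0],[-0.9,0,0,0,0,0,0],[-0.9,0,0,0.4,0,0,0],[-0.9,0,0,1.2,0,0,0],[-0.9,0,0,2,0,0,0],[-0.9,0,0,2.8,0,0,0],[-0.9,0,0,3.6,0,0,0],[-0.9,0,0,4.2,0,0,0],[-0.9,0,0,4.6,0,0,0],[-0.9,0,0,4.8,0,0,0],[-0.9,0,0,4.8,0,0,0]])

```text
time_s: 32.35
ee_pos: [0.4751, -0.401, 0.0591]
eef_rot: [-3.14, 0.002, -0.111]
force: [-0.0, -0.2, 0.1]
grip_width: 0.0198
grip_force: 30.0
```

```bash
python3 -c "
from h import *
print(ctrl.get_obs()['ee_pos']);plan([.4750,-.4025,.0403,np.pi,0,-.112])"
```

```text
[ 0.47505051 -0.40095985  0.05908853]
[0.003, 0.031, 0.376] [-0.0012, 0.0015, 0.001]
```

Request:
move_arm(targets=[[-0.9,0,0,0.15,0,0,0],[-0.9,0,0,0.28,0,0,0],[-0.9,0,0,0.36,0,0,0],[-0.9,0,0,0.375,0,0,0],[-0.9,0,0,0.375,0,0,0],[-0.9,0,0,0.375,0,0,0]])

```text
time_s: 32.95
ee_pos: [0.4753, -0.4023, 0.0415]
eef_rot: [3.141, -0.0, -0.112]
force: [1.2, -0.7, -1.1]
grip_width: 0.0198
grip_force: 30.0
```

Request:
move_arm(targets=[[-0.4,0,0,0,0,0,0],[-0.4,0,0,0,0,0,0],[0,0,0,0,0,0,0],[0,0,0,0,0,0,0],[0,0,0,0,0,0,0],[0.5,0,0,0,0,0,0],[1,0,0,0,0,0,0],[1,0,0,0,0,0,0],[1,0,0,0,0,0,0],[1,0,0,0,0,0,0]])

```text
time_s: 33.95
ee_pos: [0.4752, -0.4021, 0.0413]
eef_rot: [3.142, -0.0, -0.112]
force: [-0.5, 0.7, 1.0]
grip_width: 0.0837
grip_force: 0.0
```

Request:
move_arm(targets=[[1,0,0,-0.3,0,0,0],[1,0,0,-1,0,0,0],[1,0,0,-2,0,0,0],[1,0,0,-3,0,0,0],[1,-0.5,0,-4,0,0,0],[1,-1,0,-5,0,0,0],[1,-1.2,0,-5.2,0,0,0],[1,-1.2,0,-5.2,0,0,0],[1,-1.2,0,-5.2,0,0,0]])

```text
time_s: 34.85
ee_pos: [0.4155, -0.3953, 0.3016]
eef_rot: [3.141, -0.001, -0.112]
force: [0.1, -0.3, -0.1]
grip_width: 0.094
grip_force: 0.0
```

Run:
```python
from h import *
im,d,o=snap('wrist','w13'); C=cloud('wrist',d,o); print(o['ee_pos'],o['grip_width'])
r=ctrl.cut_out('wrist','lifter')[0]; P=C[r['region']&(d>0)]
for lo,hi in ((.055,.075),(.004,.012)):
    Q=P[(P[:,2]>lo)&(P[:,2]<hi)][:,:2].astype(np.float32); print(len(Q),cv2.minAreaRect(Q))
plan([.50,.02,.38,np.pi,0,0],[.55,.02,.38,np.pi,0,0])
```

```text
[ 0.4155096  -0.39530902  0.30162526] 0.09396276836084523
166 ((0.47538840770721436, -0.4016457498073578), (0.019748689606785774, 0.012823648750782013), 83.50627136230469)
815 ((0.5000168085098267, -0.40414199233055115), (0.04378671944141388, 0.09757992625236511), 84.19376373291016)
[0.747, -8.44, -1.589] [-0.0015, 0.0015, -0.1116]
[1.741, -8.551, -1.591] [-0.0015, 0.0015, -0.1116]
```

The lifter stands in the middle of the pad. Next I take an overview of the carrier and pointer.

Request:
move_arm(targets=[[1,0.1,-0.9,-0.2,0,0,0],[1,0.3,-1.9,-0.5,0,0,-0.02],[1,0.5,-2.9,-0.9,0,0,-0.04],[1,0.7,-3.9,-1.2,0,0,-0.05],[1,0.9,-4.9,-1.5,0,0,-0.07],[1,1,-5.9,-1.59,0,0,-0.08],[1,1.1,-6.8,-1.59,0,0,-0.09],[1,1.2,-7.6,-1.59,0,0,-0.1],[1,1.3,-8.2,-1.59,0,0,-0.11],[1,1.35,-8.5,-1.59,0,0,-0.1116],[1,1.35,-8.5,-1.59,0,0,-0.1116],[1,1.35,-8.5,-1.59,0,0,-0.1116]])

```text
time_s: 36.15
ee_pos: [0.5301, 0.0186, 0.3801]
eef_rot: [3.141, 0.001, -0.001]
force: [0.6, -1.0, 0.4]
grip_width: 0.094
grip_force: 0.0
```

Request:
move_arm(targets=[[1,0,0,0,0,0,0],[1,0,0,0,0,0,0]])

```text
time_s: 36.35
ee_pos: [0.53, 0.0182, 0.3808]
eef_rot: [3.141, -0.0, -0.002]
force: [-1.0, 0.4, 0.0]
grip_width: 0.0944
grip_force: 0.0
```

```bash
python3 look.py w14
python3 - <<'E'
from h import *
im,d,o=snap('wrist','w14'); C=cloud('wrist',d,o)
for t in ['pointer_tip','post_top','carrier_top']:
    for r in ctrl.tip_of('wrist',t)[:2]:
        u,v=np.round(r['point']).astype(int); print(t,round(r['score'],2),np.round(r['point'],1),C[v,u].round(4),px2w('wrist',r['point'],z=.135,o=o).round(4),px2w('wrist',r['point'],z=.092,o=o).round(4))
for t in ['red','blue','yellow','green']:
    for r in ctrl.cut_out('wrist','holder_'+t)[:2]: print(t,round(r['score'],2),np.round(r['point']),r['region'].sum())
E
```

```text
[0.53   0.0182 0.3808] [ 3.141e+00 -0.000e+00 -2.000e-03] [-1.   0.4  0. ] 36.35
[ 0.655  -0.0873  0.0601] [0.0384 0.0601] -0.082 1236 [325.  78.] rgb [223.  48.  40.] sat 212.0 zmax 0.066
[0.6534 0.0364 0.0601] [0.0379 0.0596] -0.043 1169 [244.  79.] rgb [230. 221.  31.] sat 228.0 zmax 0.0662
[ 0.6464 -0.0181  0.06  ] [0.0381 0.0601] 0.119 1190 [279.  84.] rgb [ 69. 187. 100.] sat 159.0 zmax 0.0659
[0.6387 0.0891 0.0601] [0.0383 0.0583] -0.005 1159 [210.  89.] rgb [ 41. 108. 204.] sat 205.0 zmax 0.0662
pointer_tip 0.6 [274.7  24.4] [ 0.7331 -0.011   0.0487] [ 0.7096 -0.0055  0.135 ] [ 0.7211 -0.008   0.092 ]
post_top 0.69 [170.9 171.8] [0.5153 0.1494 0.0912] [0.5238 0.1369 0.135 ] [0.5158 0.1493 0.092 ]
post_top 0.59 [485.3 179.2] [ 0.4846 -0.404   0.0061] [ 0.5121 -0.3034  0.135 ] [ 0.5028 -0.3372  0.092 ]
carrier_top 0.83 [251.8 107.8] [0.6112 0.0243 0.0486] [0.6096 0.0236 0.135 ] [0.6106 0.0241 0.092 ]
carrier_top 0.26 [273.1  23.5] [ 0.7327 -0.0079  0.0505] [ 0.7106 -0.0035  0.135 ] [ 0.7222 -0.0058  0.092 ]
red 0.88 [325.  77.] 1132
blue 0.76 [210.  88.] 1019
yellow 0.75 [244.  79.] 1044
yellow 0.21 [127. 237.] 365
green 0.68 [325.  78.] 1093
green 0.57 [276.  83.] 963
```

View pics/w14.png

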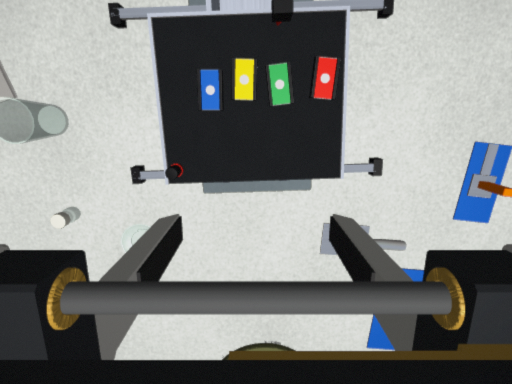

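All four holders now show their colour: red at (325,78), blue at (210,89), yellow at (244,79), green at (279,84). The pointer block is at (281,8) with the tip near (277,23). I need a better view of the tip, so I'll tilt the camera forward.

Run:
```python
from h import *
P=np.array([.71,-.005,.135])
for p,x,z in ((-.5,.45,.30),(-.7,.42,.26),(-.7,.40,.32),(-.5,.42,.34)):
    o={'ee_pos':[x,.06,z],'eef_rot':[np.pi,p,0]}; K,T=camT('wrist',o)
    print(p,x,z,w2px('wrist',P,o).round(),T[:3,3].round(3))
    plan([x,.06,z,np.pi,p,0])
```

```text
-0.5 0.45 0.3 [304.  55.] [0.433 0.06  0.478]
[-1.602, -0.812, 1.615] [0.0001, 0.5, -0.0003]
-0.7 0.42 0.26 [302.  62.] [0.368 0.06  0.431]
[-2.202, -0.812, 2.415] [0.0001, 0.7, -0.0003]
-0.7 0.4 0.32 [296.  84.] [0.348 0.06  0.491]
[-2.602, -0.812, 1.215] [0.0001, 0.7, -0.0003]
-0.5 0.42 0.34 [299.  56.] [0.403 0.06  0.518]
[-2.202, -0.812, 0.815] [0.0001, 0.5, -0.0003]
```

Request:
move_arm(targets=[[1,-0.3,-0.15,0.3,0,0.1,0],[1,-0.6,-0.3,0.6,0,0.2,0],[1,-0.9,-0.5,0.9,0,0.3,0],[1,-1.2,-0.6,1.2,0,0.4,0],[1,-1.6,-0.81,1.6,0,0.5,0],[1,-1.6,-0.81,1.6,0,0.5,0],[1,-1.6,-0.81,1.6,0,0.5,0],[1,-1.6,-0.81,1.6,0,0.5,0]])

```text
time_s: 37.6
ee_pos: [0.4513, 0.0598, 0.3024]
eef_rot: [-3.141, -0.502, -0.0]
force: [0.1, -0.5, 1.2]
grip_width: 0.0939
grip_force: 0.0
```

```bash
cat > ptr.py <<'E'
from h import *
import sys
im,d,o=snap('wrist',sys.argv[1]); C=cloud('wrist',d,o); print(o['ee_pos'],o['eef_rot'])
for r in ctrl.tip_of('wrist','pointer_tip')[:2]: print(round(r['score'],2),np.round(r['point'],1),px2w('wrist',r['point'],z=.135,o=o).round(4))
hsv=cv2.cvtColor(im,cv2.COLOR_RGB2HSV); u,v=w2px('wrist',[.71,-.005,.135],o)
m=((hsv[...,0]<8)|(hsv[...,0]>172))&(hsv[...,1]>120)&(hsv[...,2]>60)&(C[...,2]>.10)&(C[...,2]<.21)
a=np.argwhere(m); a=a[(abs(a[:,1]-u)<50)&(abs(a[:,0]-v)<60)]
print(len(a), a.min(0),a.max(0)); b=a[a[:,0]>=a[:,0].max()-1]; t=b.mean(0)[::-1]+[0,.5]; print('red low end',t,px2w('wrist',t,z=.135,o=o).round(4),'depth pts',np.median(C[b[:,0],b[:,1]],0).round(4))
x,y=int(u),int(v); cv2.imwrite(f'pics/{sys.argv[1]}c.png',cv2.resize(im[max(0,y-50):y+60,x-70:x+70,::-1],(560,440),interpolation=cv2.INTER_NEAREST)); print('crop origin',x-70,max(0,y-50))
E
python3 ptr.py p1
```

```text
[0.45131494 0.05983553 0.30243699] [-3.14145689e+00 -5.01755368e-01 -4.97040481e-04]
0.64 [306.4  54.6] [ 0.713 -0.009  0.135]
67 [ 37 307] [ 55 313]
red low end [307.  55.] [ 0.7124 -0.0098  0.135 ] depth pts [ 0.7076 -0.0085  0.1419]
crop origin 233 6
```

View pics/p1c.png

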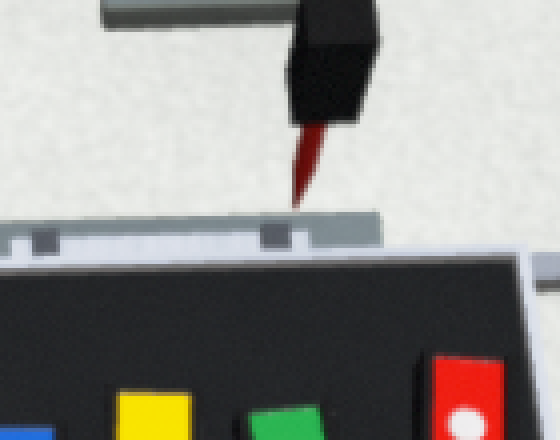

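The pointer tip shows at crop (294,206), i.e. image (306.5,57.5). I take a second view from another pose to triangulate.

Request:
move_arm(targets=[[1,0,0.6,0.2,0,0,0],[1,0,1.2,0.4,0,0,0],[1,0,1.8,0.6,0,0,0],[1,0,2.4,0.6,0,0,0],[1,0,2.4,0.6,0,0,0],[1,0,2.4,0.6,0,0,0],[1,0,2.4,0.6,0,0,0],[1,0,2.4,0.6,0,0,0]])

```text
time_s: 38.5
ee_pos: [0.4647, -0.0593, 0.2747]
eef_rot: [3.142, -0.5, 0.001]
force: [0.7, 0.3, 0.2]
grip_width: 0.0935
grip_force: 0.0
```

```bash
python3 ptr.py p2
python3 - <<'E'
from h import *
o1={'ee_pos':[0.45131494,0.05983553,0.30243699],'eef_rot':[-3.14145689e+00,-5.01755368e-01,-4.97040481e-04]}
print(px2w('wrist',[306.5,57.5],z=.135,o=o1), px2w('top',[232,109.1],z=.135),px2w('side',[288.4,160.2],z=.135))
E
```

```text
[ 0.46468506 -0.05927364  0.27467484] [ 3.14157191e+00 -5.00267372e-01  1.01403893e-03]
0.71 [214.4  50.1] [ 0.7101 -0.0075  0.135 ]
98 [ 27 209] [ 49 216]
red low end [215.  49.] [ 0.7117 -0.0082  0.135 ] depth pts [ 0.7074 -0.0091  0.1411]
crop origin 142 0
[ 0.70845153 -0.00897207  0.135     ] [ 0.71166824 -0.00138777  0.135     ] [ 0.7046745  -0.01621603  0.135     ]
```

View pics/p2c.png

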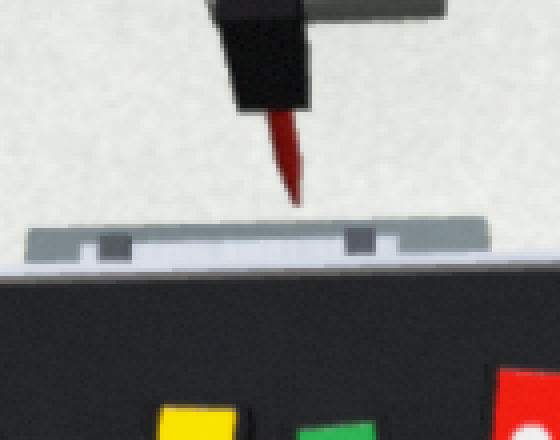

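Both views agree: the pointer tip is at about (0.708, -0.0088). Now to the post.

Run:
```python
from h import *
plan([.515,.1494,.20,np.pi,0,0])
```

```text
[0.173, -4.175, 1.795] [-0.0002, -0.5003, 0.0009]
```

Request:
move_arm(targets=[[1,0,-0.7,0,0,-0.12,0],[1,0,-1.4,0,0,-0.24,0],[1,0,-2.1,0.2,0,-0.36,0],[1,0,-2.8,0.6,0,-0.5,0],[1,0.1,-3.5,1.1,0,-0.5,0],[1,0.173,-4.175,1.6,0,-0.5,0],[1,0.173,-4.175,1.795,0,-0.5,0],[1,0.173,-4.175,1.795,0,-0.5,0],[1,0.173,-4.175,1.795,0,-0.5,0],[1,0.173,-4.175,1.795,0,-0.5,0]])

```text
time_s: 39.6
ee_pos: [0.5152, 0.148, 0.201]
eef_rot: [-3.141, -0.002, -0.001]
force: [-0.6, -0.1, 0.4]
grip_width: 0.0937
grip_force: 0.0
```

```bash
python3 - <<'E'
from h import *
im,d,o=snap('wrist','w15'); C=cloud('wrist',d,o); print(o['ee_pos'])
for r in ctrl.tip_of('wrist','post_top')[:2]: print(round(r['score'],2),np.round(r['point'],1),px2w('wrist',r['point'],z=.092,o=o).round(4))
m=(C[...,2]>.086)&(C[...,2]<.096)&(abs(C[...,0]-.515)<.03)&(abs(C[...,1]-.149)<.03)
print(m.sum(),C[m].mean(0),cv2.minAreaRect(C[m][:,:2].astype(np.float32)))
plan([.515,.1494,.076,np.pi,0,0])
E
python3 look.py w15
```

```text
[0.51522307 0.14799776 0.20100254]
0.63 [253.7 191.2] [0.516  0.1503 0.092 ]
333 [0.51375654 0.15011074 0.0905302 ] ((0.5133445858955383, 0.1501222401857376), (0.01882217638194561, 0.018993766978383064), 15.990452766418457)
[-0.009, -0.026, 2.498] [-0.0003, -0.0017, -0.0012]
[0.5153 0.1481 0.2009] [-3.141e+00 -2.000e-03 -1.000e-03] [-0.   0.4 -1.1] 39.7
[ 0.6632 -0.0815  0.0599] [0.0322 0.049 ] -0.071 1698 [497.  31.] rgb [197.5  30.   20. ] sat 233.0 zmax 0.0656
[0.6538 0.0366 0.06  ] [0.0388 0.0607] -0.037 3349 [375.  39.] rgb [238. 227.  15.] sat 255.0 zmax 0.0659
[ 0.6466 -0.018   0.0601] [0.0401 0.0604] 0.116 3412 [433.  47.] rgb [ 49. 173.  85.] sat 180.0 zmax 0.0658
[0.6383 0.0892 0.06  ] [0.0385 0.0599] -0.004 3101 [318.  57.] rgb [ 48. 120. 225.] sat 202.0 zmax 0.0658
[0.5935 0.3482 0.0667] [0.0035 0.0275] -0.001 427 [ 48. 107.] rgb [188. 202. 195.] sat 19.0 zmax 0.0774
```

Request:
move_arm(targets=[[1,-0.02,-0.01,0.6,0,0,0],[1,-0.02,-0.01,1.3,0,0,0],[1,-0.02,-0.01,2,0,0,0],[1,-0.02,-0.01,2.4,0,0,0],[1,-0.02,-0.01,2.49,0,0,0],[1,-0.02,-0.01,2.49,0,0,0],[1,-0.02,-0.01,2.49,0,0,0]])

```text
time_s: 40.45
ee_pos: [0.5149, 0.1492, 0.0768]
eef_rot: [-3.141, -0.002, -0.0]
force: [-0.1, -0.8, 0.5]
grip_width: 0.0943
grip_force: 0.0
```

Request:
move_arm(targets=[[0,0,0,0,0,0,0],[-0.4,0,0,0,0,0,0],[-0.9,0,0,0,0,0,0],[-0.9,0,0,0,0,0,0],[-0.9,0,0,0,0,0,0],[-0.9,0,0,0,0,0,0],[-0.9,0,0,0,0,0,0],[-0.9,0,0,0,0,0,0],[-0.9,0,0,0,0,0,0],[-0.9,0,0,0,0,0,0],[-0.9,0,0,0,0,0,0],[-0.9,0,0,0,0,0,0]], grip_force=40)

```text
time_s: 41.65
ee_pos: [0.5141, 0.1492, 0.0753]
eef_rot: [-3.142, 0.0, -0.0]
force: [-0.5, 0.8, -0.6]
grip_width: 0.0192
grip_force: 40.0
```

```bash
cat > spots.py <<'E'
from h import *
import sys
TIP=np.array([.708,-.0088])
im,d,o=snap('wrist'); print('tcp',o['ee_pos'].round(4),np.round(o['eef_rot'],3),'F',np.round(o['force'],1),o['grip_width'],o['time_s'])
C=cloud('wrist',d,o); hsv=cv2.cvtColor(im,cv2.COLOR_RGB2HSV); T=toolpose(o)
m=((im.min(2)>150)&(C[...,2]>.05)&(C[...,2]<.068)).astype(np.uint8)
n,l,s,c=cv2.connectedComponentsWithStats(m)
for i in range(1,n):
    if s[i,4]<40 or max(s[i,2],s[i,3])>60: continue
    ring=(cv2.dilate((l==i).astype(np.uint8),np.ones((11,11)))>0)&(cv2.dilate((l==i).astype(np.uint8),np.ones((5,5)))==0)
    w=px2w('wrist',c[i],z=.060,o=o); e=np.r_[TIP-w[:2],0]
    print('spot',c[i].round(1),s[i,4],'rgb',np.median(im[ring],0),w[:2].round(4),'need world',e[:2].round(4),'tool units',(T[:3,:3].T@e/.05).round(3))
E
python3 spots.py
```

```text
tcp [0.5141 0.1492 0.0753] [-3.142  0.    -0.   ] F [-0.5  0.8 -0.6] 0.0191756710814 41.65
spot [368.5  11.9] 562 rgb [ 37. 112. 221.] [0.6384 0.0887] need world [ 0.0696 -0.0975] tool units [ 1.394  1.949 -0.   ]
spot [363.  70.] 47 rgb [37. 40. 42.] [0.609  0.0891] need world [ 0.099  -0.0979] tool units [ 1.98   1.957 -0.   ]
```

Request:
move_arm(targets=[[-0.9,0.07,-0.1,0,0,0,0],[-0.9,0.2,-0.3,0,0,0,0],[-0.9,0.36,-0.53,0,0,0,0],[-0.9,0.52,-0.77,0,0,0,0],[-0.9,0.68,-1,0,0,0,0],[-0.9,0.84,-1.24,0,0,0,0],[-0.9,0.97,-1.43,0,0,0,0],[-0.9,1.06,-1.57,0,0,0,0],[-0.9,1.06,-1.57,0,0,0,0],[-0.9,1.06,-1.57,0,0,0,0]])

```text
time_s: 42.7
ee_pos: [0.5674, 0.2279, 0.0753]
eef_rot: [-3.141, -0.001, -0.0]
force: [1.7, 1.5, -0.8]
grip_width: 0.0191
grip_force: 40.0
```

```bash
python3 spots.py
python3 - <<'E'
from h import *
im,d,o=snap('top','t3'); r=ctrl.cut_out('top','holder_red'); 
hsv=cv2.cvtColor(im,cv2.COLOR_RGB2HSV); C=cloud('top',d)
for n,(a,b) in dict(red=(0,8),yellow=(22,35),green=(50,80),blue=(100,120)).items():
    m=(hsv[...,0]>=a)&(hsv[...,0]<=b)&(hsv[...,1]>110)&(C[...,2]>.053)&(C[...,2]<.07); m[:,:150]=0
    if m.sum()>20: print(n,m.sum(),((C[m].min(0)+C[m].max(0))/2).round(4),C[m].mean(0).round(4))
im,_,_=snap('side'); cv2.imwrite('pics/s3.png',np.vstack([cv2.resize(im[110:230,220:380,::-1],(480,360),interpolation=cv2.INTER_CUBIC)]))
E
```

```text
tcp [0.5674 0.2279 0.0753] [-3.141e+00 -1.000e-03 -0.000e+00] F [ 1.7  1.5 -0.8] 0.01908509788614116 42.7
spot [368.4  12. ] 565 rgb [ 38. 114. 222.] [0.6917 0.1674] need world [ 0.0163 -0.1762] tool units [ 3.270e-01  3.524e+00 -2.000e-03]
spot [363.  70.] 47 rgb [38. 40. 42.] [0.6623 0.1678] need world [ 0.0457 -0.1766] tool units [ 9.140e-01  3.532e+00 -1.000e-03]
spot [ 13.8 139.5] 80 rgb [151.5 157.  153.5] [0.6238 0.3721] need world [ 0.0842 -0.3809] tool units [ 1.684e+00  7.619e+00 -3.000e-03]
spot [ 56.7 175. ] 872 rgb [188. 202. 195.] [0.6023 0.3501] need world [ 0.1057 -0.3589] tool units [ 2.115e+00  7.177e+00 -2.000e-03]
spot [ 55.2 220.9] 79 rgb [164. 171. 166.] [0.5726 0.3558] need world [ 0.1354 -0.3646] tool units [ 2.709e+00  7.292e+00 -2.000e-03]
spot [  8.4 228.2] 340 rgb [158. 165. 160.] [0.5677 0.3866] need world [ 0.1403 -0.3954] tool units [ 2.807e+00  7.908e+00 -2.000e-03]
red 123 [ 0.6102 -0.19    0.0615] [ 0.7106 -0.0172  0.0615]
yellow 165 [0.3852 0.1067 0.0614] [0.6974 0.1155 0.0609]
green 131 [0.6601 0.0772 0.0615] [0.6977 0.0617 0.0613]
blue 289 [ 0.8368 -0.1061  0.0615] [ 0.8085 -0.0448  0.061 ]
```

View pics/s3.png

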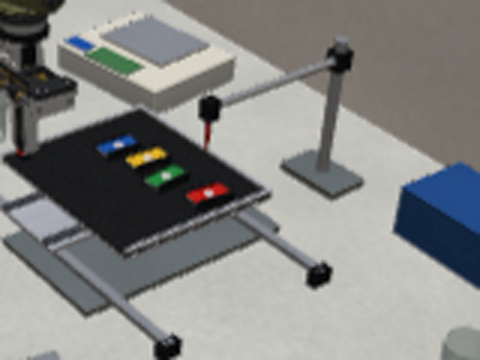

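The side view shows the red spot at crop (208,190), below the pointer tip at (207,150). I check this numerically in both fixed cameras.

```bash
cat > chk.py <<'E'
from h import *
import sys
band=dict(red=[(0,8),(172,180)],yellow=[(22,35)],green=[(45,85)],blue=[(98,122)])[sys.argv[1]]
im,d,o=snap('side'); print(np.round(o['force'],1),o['time_s'],o['ee_pos'].round(4))
T=px2w('side',[288.6,160.5],z=.135)
hsv=cv2.cvtColor(im,cv2.COLOR_RGB2HSV); m=np.zeros(im.shape[:2],bool)
for a,b in band: m|=(hsv[...,0]>=a)&(hsv[...,0]<=b)&(hsv[...,1]>110)&(hsv[...,2]>60)
m[:140]=0;m[230:]=0;m[:,:220]=0;m[:,350:]=0
n,l,s,c=cv2.connectedComponentsWithStats(m.astype(np.uint8)); i=1+s[1:,4].argmax()
x,y,w,h,_=s[i]; g=im[y:y+h,x:x+w].min(2).astype(float); k=np.clip(g-90,0,None); v,u=np.mgrid[y:y+h,x:x+w]
p=np.array([(u*k).sum(),(v*k).sum()])/k.sum(); S=px2w('side',p,z=.060)
print('bbox',s[i],'white',p.round(2),'side: tip-spot (m)',(T-S)[:2].round(4), 'tip px below',w2px('side',[*T[:2],.06]).round(1))
E
python3 chk.py red
```

```text
[ 2.4  1.8 -0.3] 42.9 [0.5671 0.2274 0.0753]
bbox [282 171  14   7  51] white [289.06 173.92] side: tip-spot (m) [-0.0163 -0.0086] tip px below [287.3 176. ]
```

The side camera is coarse (over 3 mm per pixel). I check wrist-view consistency using the tilted pictures I already have.

Run:
```python
from h import *
o1={'ee_pos':[0.45131494,0.05983553,0.30243699],'eef_rot':[-3.14145689,-.501755368,-.000497]}
o2={'ee_pos':[0.46468506,-0.05927364,0.27467484],'eef_rot':[3.14157191,-.500267372,.00101403893]}
for n,o,tip in(('p1',o1,[306.5,57.5]),('p2',o2,[216.75,51.5])):
    im=cv2.imread(f'pics/{n}.png'); m=(im.min(2)>170).astype(np.uint8)
    k,l,s,c=cv2.connectedComponentsWithStats(m)
    for i in range(1,k):
        if 40<s[i,4]<260 and abs(s[i,2]-s[i,3])<8 and max(s[i,2:4])<22: print(n,c[i].round(1),s[i,2:].tolist(),px2w('wrist',c[i],z=.06,o=o).round(4))
    print(n,'tip',px2w('wrist',tip,z=.135,o=o).round(4))
r=[]
for o,t in((o1,[306.5,57.5]),(o2,[216.75,51.5])):
    a=px2w('wrist',t,z=.3,o=o);b=px2w('wrist',t,z=.0,o=o);r.append((a,(b-a)/np.linalg.norm(b-a)))
A=sum(np.eye(3)-np.outer(v,v) for _,v in r); B=sum((np.eye(3)-np.outer(v,v))@p for p,v in r); print('tri',np.linalg.solve(A,B))
```

```text
p1 [349.4 111.9] [8, 7, 53] [ 0.6695 -0.0864  0.06  ]
p1 [270.9 120.8] [9, 8, 55] [0.6546 0.0364 0.06  ]
p1 [306.2 125.1] [9, 9, 60] [ 0.6472 -0.0179  0.06  ]
p1 [236.7 129.9] [9, 9, 60] [0.6392 0.0891 0.06  ]
p1 tip [ 0.7093 -0.0088  0.135 ]
p2 [274.3 110.4] [10, 8, 63] [ 0.6696 -0.0861  0.06  ]
p2 [189.7 119.9] [10, 9, 65] [0.6544 0.0365 0.06  ]
p2 [227.1 124.2] [9, 9, 66] [ 0.6476 -0.0177  0.06  ]
p2 [152.3 129.3] [10, 9, 66] [0.6396 0.0894 0.06  ]
p2 tip [ 0.709  -0.0102  0.135 ]
tri [ 0.71233496 -0.00961366  0.13107681]
```

That check paid off. In the tilted pictures red sits at (0.6695, -0.0862), about 15 mm from where it was, so it was knocked just before I took them. The tip is at about (0.709, -0.0092). I correct the carrier so red is exact, then hold.

Request:
move_arm(targets=[[-0.9,-0.1,0.01,0,0,0,0],[-0.9,-0.2,0.02,0,0,0,0],[-0.9,-0.27,0.024,0,0,0,0],[-0.9,-0.27,0.024,0,0,0,0],[-0.9,-0.27,0.024,0,0,0,0]])

```text
time_s: 43.45
ee_pos: [0.5533, 0.2264, 0.0753]
eef_rot: [3.141, 0.001, -0.0]
force: [-2.4, 0.9, 0.6]
grip_width: 0.019
grip_force: 40.0
```

```bash
python3 chk.py red
```

```text
[-2.4  0.9  0.6] 43.45 [0.5533 0.2264 0.0753]
bbox [279 172  15   7  50] white [286.7  175.15] side: tip-spot (m) [-0.0021 -0.0066] tip px below [287.3 176. ]
```

Request:
move_arm(targets=[[-0.9,0,0,0,0,0,0],[-0.9,0,0,0,0,0,0],[-0.9,0,0,0,0,0,0],[-0.9,0,0,0,0,0,0],[-0.9,0,0,0,0,0,0],[-0.9,0,0,0,0,0,0],[-0.9,0,0,0,0,0,0],[-0.9,0,0,0,0,0,0],[-0.9,0,0,0,0,0,0],[-0.9,0,0,0,0,0,0],[-0.9,0,0,0,0,0,0],[-0.9,0,0,0,0,0,0]])

```text
time_s: 44.7
ee_pos: [0.5537, 0.2264, 0.0753]
eef_rot: [3.142, 0.0, -0.0]
force: [-2.2, -0.5, 2.3]
grip_width: 0.0192
grip_force: 40.0
```

Request:
move_arm(targets=[[-0.9,0,0,0,0,0,0],[-0.9,0,0,0,0,0,0],[-0.9,0,0,0,0,0,0],[-0.9,0,0,0,0,0,0],[-0.9,0,0,0,0,0,0]])

```text
time_s: 45.2
ee_pos: [0.5537, 0.2264, 0.0753]
eef_rot: [3.142, 0.0, -0.0]
force: [-2.3, -1.7, 1.4]
grip_width: 0.0193
grip_force: 40.0
```

```bash
python3 chk.py red; python3 -c "
from h import *
plan([.5838,.0508,.0753,np.pi,0,0])"
```

```text
[-2.3 -1.7  1.4] 45.2 [0.5537 0.2264 0.0753]
bbox [280 172  14   7  50] white [286.71 175.15] side: tip-spot (m) [-0.0022 -0.0066] tip px below [287.3 176. ]
[0.604, 3.512, -0.0] [0.0001, 0.0, -0.0003]
```

Request:
move_arm(targets=[[-0.9,0.02,0.12,0,0,0,0],[-0.9,0.07,0.4,0,0,0,0],[-0.9,0.13,0.75,0,0,0,0],[-0.9,0.2,1.15,0,0,0,0],[-0.9,0.27,1.55,0,0,0,0],[-0.9,0.34,1.95,0,0,0,0],[-0.9,0.4,2.35,0,0,0,0],[-0.9,0.47,2.75,0,0,0,0],[-0.9,0.54,3.1,0,0,0,0],[-0.9,0.58,3.38,0,0,0,0],[-0.9,0.6,3.51,0,0,0,0],[-0.9,0.6,3.51,0,0,0,0]])

```text
time_s: 46.45
ee_pos: [0.5837, 0.0497, 0.0753]
eef_rot: [3.141, -0.0, -0.001]
force: [-0.1, -1.8, 0.5]
grip_width: 0.0195
grip_force: 40.0
```

```bash
python3 chk.py blue; python3 spots.py | grep -v " 3[0-9][0-9] rgb"
```

```text
[-0.1 -1.8  0.5] 46.45 [0.5837 0.0497 0.0753]
bbox [280 172  14   7  48] white [286.83 175.29] side: tip-spot (m) [-0.0019 -0.0055] tip px below [287.3 176. ]
tcp [0.5837 0.0504 0.0753] [ 3.141e+00 -0.000e+00 -1.000e-03] F [-0.2 -1.6  0.5] 0.01908414334246739 46.5
spot [368.2  11.8] 564 rgb [ 38. 112. 221.] [ 0.708  -0.0101] need world [0.     0.0013] tool units [ 0.    -0.025 -0.   ]
spot [363.  70.] 47 rgb [37. 40. 42.] [ 0.6786 -0.0097] need world [0.0294 0.0009] tool units [ 0.588 -0.019  0.   ]
```

Same reading as red, so the offset is systematic and I'm satisfied. I hold here, then move on to yellow.

Request:
move_arm(targets=[[-0.9,0,0,0,0,0,0],[-0.9,0,0,0,0,0,0],[-0.9,0,0,0,0,0,0],[-0.9,0,0,0,0,0,0],[-0.9,0,0,0,0,0,0],[-0.9,0,0,0,0,0,0],[-0.9,0,0,0,0,0,0],[-0.9,0,0,0,0,0,0],[-0.9,0,0,0,0,0,0],[-0.9,0,0,0,0,0,0],[-0.9,0,0,0,0,0,0],[-0.9,0,0,0,0,0,0]])

```text
time_s: 47.75
ee_pos: [0.5836, 0.0509, 0.0753]
eef_rot: [3.142, -0.0, -0.0]
force: [1.4, 2.2, 0.0]
grip_width: 0.0195
grip_force: 40.0
```

Request:
move_arm(targets=[[-0.9,0,0,0,0,0,0],[-0.9,0,0,0,0,0,0],[-0.9,0,0,0,0,0,0],[-0.9,0,0,0,0,0,0],[-0.9,0,0,0,0,0,0]])

```text
time_s: 48.25
ee_pos: [0.5836, 0.0509, 0.0753]
eef_rot: [3.142, -0.0, -0.0]
force: [1.7, 2.4, -1.2]
grip_width: 0.0191
grip_force: 40.0
```

```bash
python3 chk.py blue; python3 -c "
from h import *
plan([.5686,.1036,.0753,np.pi,0,0],[.5757,.1578,.0753,np.pi,0,0])"
```

```text
[ 1.7  2.4 -1.2] 48.25 [0.5836 0.0509 0.0753]
bbox [280 172  14   7  49] white [286.7  175.14] side: tip-spot (m) [-0.0022 -0.0066] tip px below [287.3 176. ]
[-0.301, -1.054, 0.0] [-0.0, -0.0001, -0.0003]
[-0.16, -2.138, 0.0] [-0.0, -0.0001, -0.0003]
```

Request:
move_arm(targets=[[-0.9,-0.03,-0.1,0,0,0,0],[-0.9,-0.1,-0.35,0,0,0,0],[-0.9,-0.19,-0.65,0,0,0,0],[-0.9,-0.26,-0.9,0,0,0,0],[-0.9,-0.3,-1.054,0,0,0,0],[-0.9,-0.3,-1.054,0,0,0,0],[-0.9,-0.3,-1.054,0,0,0,0]])

```text
time_s: 49.0
ee_pos: [0.5683, 0.1041, 0.0753]
eef_rot: [-3.141, 0.001, 0.0]
force: [-3.3, 1.7, 1.5]
grip_width: 0.0194
grip_force: 40.0
```

```bash
python3 chk.py yellow
```

```text
[-3.3  1.7  1.5] 49.0 [0.5683 0.1041 0.0753]
bbox [279 172  15   7  50] white [286.58 175.11] side: tip-spot (m) [-0.0019 -0.0071] tip px below [287.3 176. ]
```

Request:
move_arm(targets=[[-0.9,0,0,0,0,0,0],[-0.9,0,0,0,0,0,0],[-0.9,0,0,0,0,0,0],[-0.9,0,0,0,0,0,0],[-0.9,0,0,0,0,0,0],[-0.9,0,0,0,0,0,0],[-0.9,0,0,0,0,0,0],[-0.9,0,0,0,0,0,0],[-0.9,0,0,0,0,0,0],[-0.9,0,0,0,0,0,0],[-0.9,0,0,0,0,0,0],[-0.9,0,0,0,0,0,0]])

```text
time_s: 50.25
ee_pos: [0.5686, 0.1036, 0.0753]
eef_rot: [3.142, 0.0, -0.0]
force: [-1.9, -1.5, 0.9]
grip_width: 0.0195
grip_force: 40.0
```

Request:
move_arm(targets=[[-0.9,0,0,0,0,0,0],[-0.9,0,0,0,0,0,0],[-0.9,0,0,0,0,0,0],[-0.9,0,0,0,0,0,0],[-0.9,0,0,0,0,0,0]])

```text
time_s: 50.75
ee_pos: [0.5686, 0.1036, 0.0753]
eef_rot: [-3.142, -0.0, -0.0]
force: [-2.8, -2.0, 2.0]
grip_width: 0.0196
grip_force: 40.0
```

```bash
python3 chk.py yellow; python3 -c "
from h import *
plan([.5757,.1578,.0753,np.pi,0,0])"
```

```text
[-2.8 -2.   2. ] 50.75 [0.5686 0.1036 0.0753]
bbox [280 171  14   8  49] white [286.69 175.14] side: tip-spot (m) [-0.0022 -0.0067] tip px below [287.3 176. ]
[0.141, -1.083, -0.0] [-0.0, 0.0, -0.0003]
```

Request:
move_arm(targets=[[-0.9,0.01,-0.1,0,0,0,0],[-0.9,0.05,-0.35,0,0,0,0],[-0.9,0.09,-0.65,0,0,0,0],[-0.9,0.12,-0.9,0,0,0,0],[-0.9,0.141,-1.083,0,0,0,0],[-0.9,0.141,-1.083,0,0,0,0],[-0.9,0.141,-1.083,0,0,0,0]])

```text
time_s: 51.5
ee_pos: [0.5759, 0.1583, 0.0753]
eef_rot: [-3.141, -0.001, 0.0]
force: [0.6, 1.6, -1.0]
grip_width: 0.0194
grip_force: 40.0
```

```bash
python3 chk.py green
```

```text
[ 0.6  1.6 -1. ] 51.5 [0.5759 0.1583 0.0753]
bbox [280 171  13   8  48] white [286.75 175.17] side: tip-spot (m) [-0.0022 -0.0064] tip px below [287.3 176. ]
```

Request:
move_arm(targets=[[-0.9,0,0,0,0,0,0],[-0.9,0,0,0,0,0,0],[-0.9,0,0,0,0,0,0],[-0.9,0,0,0,0,0,0],[-0.9,0,0,0,0,0,0],[-0.9,0,0,0,0,0,0],[-0.9,0,0,0,0,0,0],[-0.9,0,0,0,0,0,0],[-0.9,0,0,0,0,0,0],[-0.9,0,0,0,0,0,0],[-0.9,0,0,0,0,0,0],[-0.9,0,0,0,0,0,0]])

```text
time_s: 52.75
ee_pos: [0.5757, 0.1578, 0.0753]
eef_rot: [3.142, -0.0, -0.0]
force: [1.7, -1.7, -1.3]
grip_width: 0.019
grip_force: 40.0
```

Request:
move_arm(targets=[[-0.9,0,0,0,0,0,0],[-0.9,0,0,0,0,0,0],[-0.9,0,0,0,0,0,0],[-0.9,0,0,0,0,0,0],[-0.9,0,0,0,0,0,0]])

```text
time_s: 53.25
ee_pos: [0.5757, 0.1578, 0.0753]
eef_rot: [3.142, 0.0, -0.0]
force: [2.2, -2.1, -0.9]
grip_width: 0.0189
grip_force: 40.0
```

```bash
python3 chk.py green; python3 -c "
from h import *
plan([.5141,.1492,.0753,np.pi,0,0])"
```

```text
[ 2.2 -2.1 -0.9] 53.25 [0.5757 0.1578 0.0753]
bbox [280 172  13   7  46] white [286.76 175.19] side: tip-spot (m) [-0.0022 -0.0062] tip px below [287.3 176. ]
[-1.232, 0.172, 0.0] [-0.0, -0.0, -0.0003]
```

All four readings match. Now I pull the carrier home until the stop shows in the force.

Request:
move_arm(targets=[[-0.9,-0.1,0.02,0,0,0,0],[-0.9,-0.3,0.05,0,0,0,0],[-0.9,-0.5,0.08,0,0,0,0],[-0.9,-0.7,0.1,0,0,0,0],[-0.9,-0.9,0.13,0,0,0,0],[-0.9,-1.07,0.16,0,0,0,0],[-0.9,-1.18,0.17,0,0,0,0],[-0.9,-1.21,0.17,0,0,0,0],[-0.9,-1.21,0.17,0,0,0,0]])

```text
time_s: 54.2
ee_pos: [0.5148, 0.1492, 0.0753]
eef_rot: [3.141, 0.001, -0.0]
force: [-2.1, 0.7, -0.0]
grip_width: 0.0197
grip_force: 40.0
```

Request:
move_arm(targets=[[-0.9,-0.02,0,0,0,0,0],[-0.9,-0.04,0,0,0,0,0],[-0.9,-0.06,0,0,0,0,0],[-0.9,-0.06,0,0,0,0,0],[-0.9,-0.06,0,0,0,0,0]])

```text
time_s: 54.7
ee_pos: [0.5122, 0.1491, 0.0753]
eef_rot: [3.141, 0.0, -0.0]
force: [2.2, -2.7, -0.6]
grip_width: 0.0193
grip_force: 40.0
```

Request:
move_arm(targets=[[-0.9,-0.03,0,0,0,0,0],[-0.9,-0.06,0,0,0,0,0],[-0.9,-0.08,0,0,0,0,0],[-0.9,-0.08,0,0,0,0,0],[-0.9,-0.08,0,0,0,0,0]])

```text
time_s: 55.2
ee_pos: [0.5079, 0.1493, 0.0753]
eef_rot: [3.142, 0.001, -0.0]
force: [-0.5, -2.0, 0.3]
grip_width: 0.0193
grip_force: 40.0
```

```bash
python3 spots.py
```

```text
tcp [0.5079 0.1493 0.0753] [ 3.142e+00  1.000e-03 -0.000e+00] F [-0.5 -2.   0.3] 0.019346923095806996 55.2
spot [368.5  11.9] 567 rgb [ 37. 112. 220.] [0.6322 0.0888] need world [ 0.0758 -0.0976] tool units [ 1.517e+00  1.952e+00 -1.000e-03]
```

Request:
move_arm(targets=[[-0.9,-0.05,0,0,0,0,0],[-0.9,-0.1,0,0,0,0,0],[-0.9,-0.15,0,0,0,0,0],[-0.9,-0.2,0,0,0,0,0],[-0.9,-0.2,0,0,0,0,0],[-0.9,-0.2,0,0,0,0,0]])

```text
time_s: 55.85
ee_pos: [0.4978, 0.1493, 0.0753]
eef_rot: [3.142, 0.001, -0.0]
force: [-2.4, -1.1, 0.4]
grip_width: 0.019
grip_force: 40.0
```

```bash
python3 spots.py
```

```text
tcp [0.4978 0.1493 0.0753] [ 3.142e+00  1.000e-03 -0.000e+00] F [-2.4 -1.1  0.4] 0.019020438460659293 55.85
spot [368.5  11.9] 567 rgb [ 38. 112. 220.] [0.622  0.0888] need world [ 0.086  -0.0976] tool units [ 1.720e+00  1.953e+00 -1.000e-03]
spot [363.  70.] 47 rgb [38. 40. 42.] [0.5927 0.0893] need world [ 0.1153 -0.0981] tool units [ 2.306e+00  1.961e+00 -2.000e-03]
```

The carrier is still moving, so it did not start at home. I keep pulling.

Request:
move_arm(targets=[[-0.9,-0.08,0,0,0,0,0],[-0.9,-0.16,0,0,0,0,0],[-0.9,-0.24,0,0,0,0,0],[-0.9,-0.32,0,0,0,0,0],[-0.9,-0.4,0,0,0,0,0],[-0.9,-0.4,0,0,0,0,0]])

```text
time_s: 56.5
ee_pos: [0.4775, 0.1494, 0.0753]
eef_rot: [3.142, 0.001, -0.0]
force: [-2.2, -1.0, -0.0]
grip_width: 0.0194
grip_force: 40.0
```

Request:
move_arm(targets=[[-0.9,-0.08,0,0,0,0,0],[-0.9,-0.16,0,0,0,0,0],[-0.9,-0.24,0,0,0,0,0],[-0.9,-0.3,0,0,0,0,0],[-0.9,-0.3,0,0,0,0,0]])

```text
time_s: 57.0
ee_pos: [0.4667, 0.1496, 0.0764]
eef_rot: [-3.14, -0.01, -0.001]
force: [27.9, -0.3, -12.7]
grip_width: 0.0193
grip_force: 40.0
```

The stop is reached at x of about 0.467 with 28 N. I relax nearly to zero, keeping a slight pull, then release.

Request:
move_arm(targets=[[-0.9,0.03,0,0,0,0,0],[-0.9,0.06,0,0,0,0,0],[-0.9,0.07,0,0,0,0,0],[-0.9,0.07,0,0,0,0,0],[-0.9,0.07,0,0,0,0,0]])

```text
time_s: 57.5
ee_pos: [0.4672, 0.1496, 0.0762]
eef_rot: [-3.141, -0.002, -0.0]
force: [-0.2, 0.1, 6.9]
grip_width: 0.0192
grip_force: 40.0
```

```bash
python3 spots.py
```

```text
tcp [0.4672 0.1496 0.0762] [-3.141e+00 -2.000e-03 -0.000e+00] F [-0.2  0.1  6.9] 0.01917073147732404 57.5
spot [368.3   3.8] 189 rgb [ 36. 111. 219.] [0.5957 0.0892] need world [ 0.1123 -0.098 ] tool units [2.246e+00 1.960e+00 2.000e-03]
spot [363.  55.] 45 rgb [39. 41. 44.] [0.5701 0.0899] need world [ 0.1379 -0.0987] tool units [2.758 1.973 0.003]
```

Request:
move_arm(targets=[[-0.4,0,0,0,0,0,0],[0.2,0,0,0,0,0,0],[1,0,0,0,0,0,0],[1,0,0,0,0,0,0],[1,0,0,0,0,0,0],[1,0,0,0,0,0,0],[1,0,0,0,0,0,0],[1,0,0,0,0,0,0],[1,0,0,0,0,0,0]])

```text
time_s: 58.45
ee_pos: [0.4667, 0.1493, 0.0753]
eef_rot: [-3.142, 0.0, -0.0]
force: [0.7, 0.1, 0.1]
grip_width: 0.0878
grip_force: 0.0
```

Request:
move_arm(targets=[[1,0,0,-0.3,0,0,0],[1,0,0,-1,0,0,0],[1,0,0,-2,0,0,0],[1,0,0,-3,0,0,0],[1,0,0.8,-4,0,0,0],[1,0,1.6,-5,0,0,0],[1,0,2.4,-5.6,0,0,0],[1,0,2.6,-5.8,0,0,0],[1,0,2.6,-5.8,0,0,0],[1,0,2.6,-5.8,0,0,0]])

```text
time_s: 59.45
ee_pos: [0.4666, 0.0191, 0.3651]
eef_rot: [-3.141, -0.0, -0.002]
force: [0.5, -0.1, -0.2]
grip_width: 0.0941
grip_force: 0.0
```

```bash
python3 look.py w20
python3 - <<'E'
from h import *
o=ctrl.get_obs(); im,d,o=snap('wrist','w20'); C=cloud('wrist',d,o)
for r in ctrl.tip_of('wrist','post_top')[:1]: print(r['score'],px2w('wrist',r['point'],z=.092,o=o))
E
```

```text
[0.4666 0.0191 0.3651] [-3.141e+00 -0.000e+00 -2.000e-03] [ 0.5 -0.1 -0.2] 59.45
[ 0.6299 -0.0862  0.06  ] [0.0382 0.0605] -0.089 1411 [329.  48.] rgb [220.  42.  35.] sat 217.0 zmax 0.0659
[0.6148 0.0361 0.06  ] [0.0376 0.0605] -0.024 1325 [244.  60.] rgb [227. 219.  29.] sat 232.0 zmax 0.0659
[ 0.6075 -0.0181  0.0599] [0.0382 0.06  ] 0.123 1325 [281.  65.] rgb [ 65. 181.  96.] sat 161.0 zmax 0.066
[0.5998 0.089  0.06  ] [0.0384 0.0592] -0.001 1302 [208.  71.] rgb [ 40. 105. 201.] sat 206.0 zmax 0.066
[0.5929 0.3482 0.0658] [0.0036 0.0257] 0.001 231 [30. 76.] rgb [161. 174. 168.] sat 21.0 zmax 0.0787
0.68 [0.47833556 0.14611524 0.092     ]
```

View pics/w20.png

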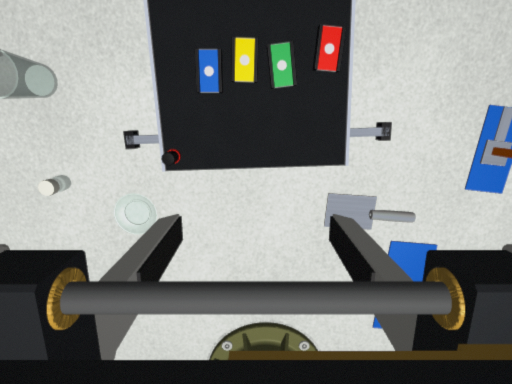

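The final view shows all four coloured faces up and flat (blue (208,71), yellow (244,60), green (281,65), red (329,48)). The carrier is against its stop, 39 mm nearer than at the start, and the lifter stands on its pad at (497,152). Handing in.

```bash
python3 -c "
from station import ctrl
print(ctrl.hand_in())"
```

```text
the job is handed in; nothing more can be done
None
```

I handed the job in at about 60 s of robot time, with no verdict shown: all four holders are coloured face up and flat, the lifter is upright on its pad, each spot was held about 1.5 s or more under the pointer (red, blue, yellow, green; camera estimate good to a few mm), and the carrier is at its home stop and released.

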